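# Lift a chip carrier with a flat lifter and slide it into its reclined case

## Task

Slide the blade of the steel lifter under the flat chip carrier on the desk, lift the carrier on the blade and slide it gently into the reclined aluminium case, so that it lies flat on the case's floor, fully home behind the front lips. Then draw the blade out and set the lifter down flat on the desk. Do not touch the carrier with the fingers and leave the other things where they are.

Things in the scene. Friction and masses are not known exactly. Their poses are not given: they have to be found in the camera images.
- lifter: loose steel lifter like a fish slice, 0.11-0.21 kg, standing flat, blade away from the robot. Origin: underside of the blade at its upturned heel, mid width; x along the blade to the free edge, z up. Blade x 0 to 79.5, 60 wide, 2 thick (last 7 mm 1.2 thick); heel 10 high, 60 wide, 3 thick behind x = 0; tang behind it 30 wide, 3 thick, to x = -46.
- lifter_grip (a point): point in the lifter's handle to grip, at (-28, 0, 80) of lifter, same axes. The handle is an upright black bar on the tang, 26 (along x) by 14 (along y), from z = 3 to z = 105 above the blade's underside.
- carrier: loose white ceramic plate with nine dark chips bonded on top, 84 (x) by 96 (y) by 9 high, 0.08-0.17 kg, flat on the desk. Origin: centre of the underside of its runners. A 4 mm plate stands on two runners along x, 5 high, 8 wide, at y = +-44; between them a tunnel 80 wide and 5 high, open at both x ends, one of which faces the robot.
- case: fixed aluminium slide-in case on legs, base plate 110x112x6; origin on the desk below the pocket's middle, x along the slide-in direction seen from above (away from the mouth, which faces the robot). The pocket's floor rises 28 degrees away from the mouth.
- case_seat (a point): middle of the pocket's floor, 105 mm above the desk; x up the slope away from the mouth, z square to the floor. The carrier is home when its origin and axes lie here (play 5 mm along x, 6 along y). Side walls' inner faces y = +-51, 26 high; end stop's face x = 44.5; flanges 13 wide over both edges from x = -39 inward, undersides 23 above the floor.
- case_mouth (a point): middle of the pocket's mouth at floor level, at x = -46.5 of case_seat, same axes. Here two front lips stand 5 high and 4 long, at y = 37 to 50 on either side; between them the floor is free over 74 mm. The floor ends 6 mm nearer the robot; flared side walls reach 30 mm nearer, spreading to y = +-60.
- loupe: bystander (sizes in mm): black eye loupe, 35 mm across, 34 tall; origin at its underside
- petri_dish: bystander (sizes in mm): glass dish, 57 mm across, 13 tall; origin at its underside
- marker: bystander (sizes in mm): black felt marker, 131 long; origin at its underside
- usb_stick: bystander (sizes in mm): memory stick, 49 long; origin at its underside
- tape_amber: bystander (sizes in mm): roll of amber tape, 62 across; origin at its underside
- sample_box: bystander (sizes in mm): small hinged plastic box, 64x60x24; origin at its underside
- battery_9v: bystander (sizes in mm): standing block battery, 18x29x47; origin at its underside
Not all that is in view belongs to the job. Leave any purple look-alike of the carrier alone.

How it is judged:
By the outcome, as a careful person would: the job done as asked, in the order asked, and still so for the second after the job is handed in, with the robot touching nothing.
It also fails if it takes over 72 s, if anything falls off the work surface, if the arm or the gripper's body presses on something with over 40 N, if the wrist force passes 120 N, or if a joint passes its speed limit or range.

## Robot

A 6-joint arm with a two-finger parallel gripper is mounted at the origin on a cart in front of the work surface, level with it; the furniture and walls round the work are solid. World frame = base frame: x ahead of the robot, y to its left, z up, the work surface at z = 0. Lengths are in mm, angles in rad, forces in N, time in s.
With the tool pointing down it reaches from about 400 to 925 mm from the base axis. Payload 12.5 kg.
Tool frame: the origin (TCP) lies between the finger pads; the fingertips stand 11 mm ahead of it and the grasp point (between the pads) lies 8 mm behind it (env.tip_extent is the distance from the TCP to the fingertips, in mm); x points along the fingers, z is the direction in which the jaws open and shut, and the axes are right-handed (so a half turn about x gives the same grasp; the last joint's range is limited). The gripper opens to 95 mm and grips with 3 to 60 N. Pads are 20 mm wide; open, the fingers measure 119 mm over their backs; the gripper's body (75 mm by 180 mm) begins 59 mm behind the grasp point.
Start: joints at [1.203, 0.491, 1.559, -0, 1.092, -0.106], TCP at [161.744, 603.725, 225.661] pointing down, gripper open.
Joint ranges: [-3.1, 3.1], [-0.84, 2.19], [0.05, 2.79], [-1.13, 4.28], [0.06, 2.93], [-2.69, 2.69]. Speed limits (rad/s): [2.22, 2.22, 2.79, 3.14, 3.14, 3.14].

## Interface

Orientations are given as [roll, pitch, yaw] about the fixed x, y, z axes, in that order (R = Rz(yaw) Ry(pitch) Rx(roll)).
In Python, from cell import status, imaging, env gives the robot as it stands. The module is installed in compiled form; this text tells all that it offers.
- The arm moves only by the tool apply_moves, never from a script. Its argument "increments" is a list of rows, each a list of 5 numbers: the closure, from 0 (fully open) to 1 (shut), then the shift along the tool's x, y, z in mm, then the turn about the tool's x in degrees. A call has 1 to 10 rows; each row shifts and turns the commanded pose from where the row before left it, along the tool's axes as they then stand; what a row does not reach is not made up. A row lasts 1/10 s, in which the tool goes at most 50 mm and 8.59 degrees, less where a joint would pass 70% of its speed; a pose out of reach is approached as far as the arm can. A call with a gripper value outside its range is refused whole. The fingers move at their own pace and stop on an object; the grip force is fixed at half the most. Time passes only in rows, so rows that do not move let the fingers close. It gives the time, the measured TCP pose, the force and the opening at its end, in the units of the state.
- status.state(): the state, without advancing time (a new reading comes with each control period).
- imaging.read_camera(name): name is "side" or "top"; returns a dict with "pixels" (480x640x3 uint8, red, green, blue), "fovy" (degrees; the focal length in pixels is half the picture's height over the tangent of half this angle, whatever the lens; pixels are square), "cx", "cy" (the principal point, pixels), "R" (3x3) and "t" (3): a world point X has camera coordinates R X + t. Camera axes: x right, y down, z forward; pixel columns grow to the right and rows downward; lengths in mm; the calibration is good to about 2 mm. A picture is of the moment at which its call begins. There is no depth.
- env.job_done(): hands the job in, once; it reports no verdict.
The state is a dict: "t": time; "joints": joint angles; "qvel": joint speeds; "tau": joint torques, N m; "eef_pos": TCP position; "tcp_rot": TCP orientation; "ft_force": force on the tool from outside, world axes, zero at the start; "moment": the same for the moment, N m; "opening": opening from 0.0 (shut) to 1.0 (fully open).
Only numpy, scipy, OpenCV 4.12 (cv2) and the standard library are available. Lean on these libraries where they do the work, as an engineer would, in place of code of your own. Each camera call takes 0.05 s, during which the arm holds its last target. There are 200 camera calls.

## Working session

There is one attempt and no reset: what is moved stays moved. The work goes in short steps, Python scripts to look and compute and a tool call to move; the robot and the scene stay as the last step left them, time stands still between calls to the robot, and variables do not carry over. Pictures are saved under pics/ and viewed, about 8 in all and at most 12, crops included, and the job is handed in when it is done.

Besides the shell and the picture viewer there is one more tool, called after "Request:" by a JSON object that holds its "op" and its "data". apply_moves: Moves the arm, as the interface text tells. Its arguments: {"type":"object","properties":{"increments":{"type":"array"}},"required":["increments"]}

```bash
mkdir -p pics
python3 - <<'E'
from cell import status, imaging, env
import cv2
print(status.state())
for n in("side","top"):
    d=imaging.read_camera(n); cv2.imwrite(f"pics/{n}0.png",d["pixels"][:,:,::-1])
    print(n,{k:v for k,v in d.items() if k!="pixels"})
E
```

```text
{'t': 0.0, 'joints': array([ 1.20339460e+00,  4.91570218e-01,  1.55943000e+00, -2.71444776e-05,
        1.09171136e+00, -1.05605749e-01]), 'qvel': array([-0.00221736, -0.00198256, -0.00018776, -0.00048076, -0.00026822,
        0.0001079 ]), 'tau': array([ 8.06492535e-04, -6.12665176e+01, -2.58185184e+01,  6.93386444e-02,
        4.82526398e-02, -1.16856295e-04]), 'eef_pos': array([161.66594833, 603.49570474, 225.06181966]), 'tcp_rot': array([ 3.05749928,  1.56967714, -1.91667315]), 'ft_force': array([-0.43275705,  0.16187455, -0.54819626]), 'moment': array([-0.01760587,  0.02140798,  0.00533593]), 'opening': 0.9994672989253989}
side {'fovy': 52.01412385964307, 'cx': 324.58329913672804, 'cy': 231.6012934925913, 'R': array([[ 9.98431950e-01,  5.59726741e-02, -8.37331948e-04],
       [ 2.05480834e-02, -3.80365369e-01, -9.24608005e-01],
       [-5.20712746e-02,  9.23140968e-01, -3.80919068e-01]]), 't': array([-616.80817611,   71.48976283, 1221.89006389])}
top {'fovy': 43.01396037843318, 'cx': 332.5338185250824, 'cy': 239.24435036357767, 'R': array([[ 0.01802413, -0.99983578, -0.00188144],
       [-0.99035482, -0.01759461, -0.13743275],
       [ 0.13737707,  0.0043404 , -0.99050931]]), 't': array([ -32.91233349,  646.69240658, 1495.85752109])}
```

View pics/top0.png

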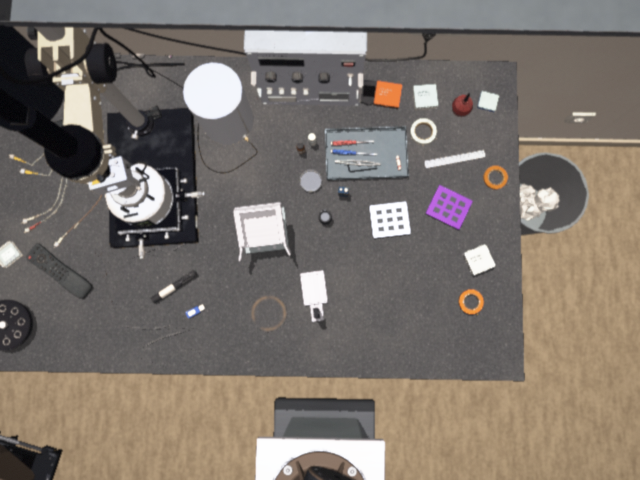

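View pics/side0.png

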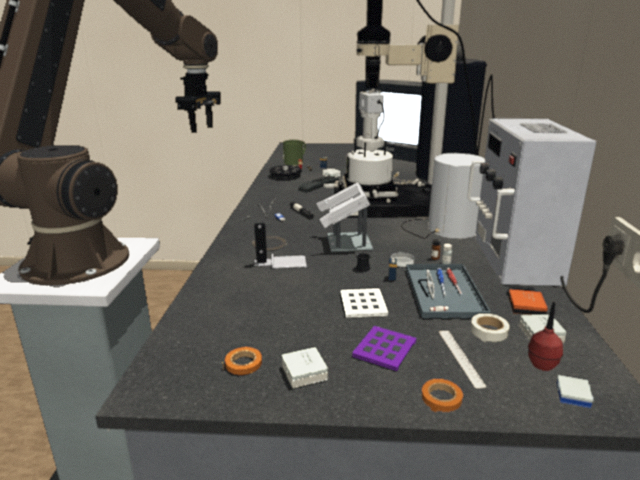

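```bash
cat > h.py <<'E'
import numpy as np,cv2
from cell import status, imaging, env
def cam(n,):
    d=imaging.read_camera(n); d["f"]=240/np.tan(np.radians(d["fovy"]/2)); return d
def proj(d,X):
    c=np.atleast_2d(X)@d["R"].T+d["t"]; return c[:,:2]/c[:,2:]*d["f"]+[d["cx"],d["cy"]]
def ray(d,uv,z):
    v=np.array([(uv[0]-d["cx"])/d["f"],(uv[1]-d["cy"])/d["f"],1]); C=-d["R"].T@d["t"]; w=d["R"].T@v
    return C+w*(z-C[2])/w[2]
def crop(d,u0,v0,w,h,s,name):
    im=d["pixels"][v0:v0+h,u0:u0+w,::-1]
    im=cv2.resize(im,None,fx=s,fy=s,interpolation=cv2.INTER_CUBIC)
    for u in range(-(-u0//10)*10,u0+w,10):
        x=int((u-u0+.5)*s); cv2.line(im,(x,0),(x,6 if u%50 else 14),(0,255,255),1)
        if u%20==0: cv2.putText(im,str(u),(x+1,20),0,.35,(0,255,255),1)
    for v in range(-(-v0//10)*10,v0+h,10):
        y=int((v-v0+.5)*s); cv2.line(im,(0,y),(6,y),(0,255,255),1)
        if v%20==0: cv2.putText(im,str(v),(8,y+4),0,.35,(0,255,255),1)
    cv2.imwrite("pics/"+name,im)
E
python3 - <<'E'
from h import *
crop(cam("top"),225,190,195,140,4,"t1.png")
crop(cam("side"),240,175,155,150,4,"s1.png")
E
```

```text
(no output)
```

View pics/t1.png

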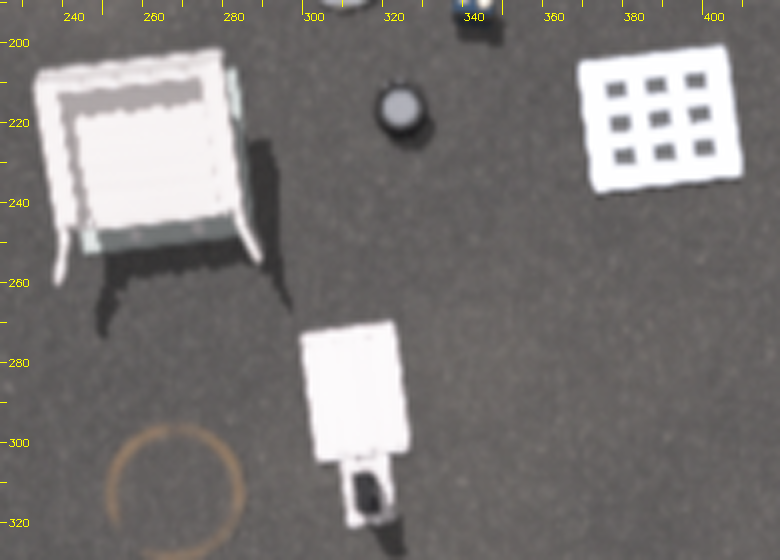

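View pics/s1.png

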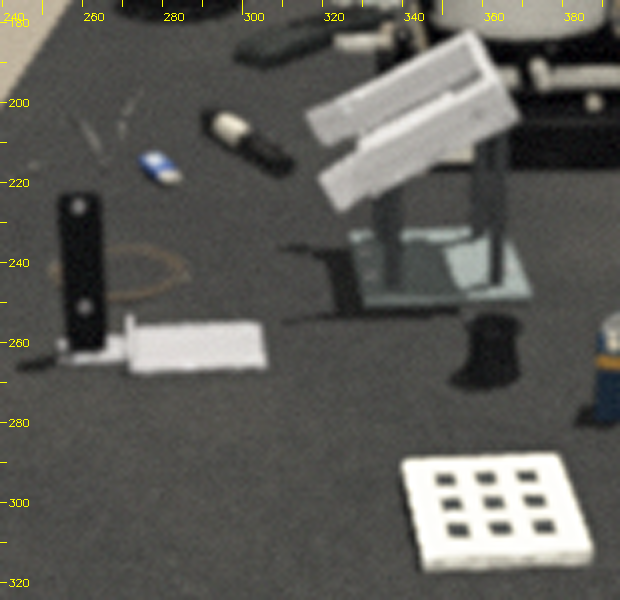

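```bash
cat > fit.py <<'E'
from h import *
from scipy.optimize import least_squares
T=cam("top");S=cam("side")
tp=lambda x,y:(x/4+224.5,y/4+189.5); sp=lambda x,y:(x/4+239.5,y/4+174.5)
def P(p,L): # planar pose
    c,s=np.cos(p[2]),np.sin(p[2]); L=np.atleast_2d(L).astype(float); return np.c_[p[0]+c*L[:,0]-s*L[:,1],p[1]+s*L[:,0]+c*L[:,1],L[:,2]]
def fit(name,obs,p0):
    f=lambda p:np.concatenate([(proj(d,P(p,l))[0]-uv) for d,l,uv in obs])
    r=least_squares(f,p0,loss="soft_l1"); print(name,r.x.round(4),"res",r.fun.reshape(-1,2).round(1).tolist()); return r.x
ca=fit("carrier",[(T,(42,48,9),tp(577,63)),(T,(42,-48,9),tp(725,45)),(T,(-42,-48,9),tp(743,175)),(T,(-42,48,9),tp(596,192)),
 (S,(-42,48,9),sp(402,461)),(S,(42,48,9),sp(559,452)),(S,(42,-48,9),sp(592,552)),(S,(-42,-48,9),sp(424,558))],[640,-140,0])
li=fit("lifter",[(T,(79.5,30,1.2),tp(300,335)),(T,(79.5,-30,1.2),tp(393,320)),(T,(-3,-30,10),tp(410,451)),(T,(-3,30,10),tp(317,463)),
 (S,(79.5,30,1.2),sp(262,322)),(S,(79.5,-30,1.2),sp(268,369)),(S,(0,-30,0),sp(129,374))],[440,40,0])
s28,c28=np.sin(np.radians(28)),np.cos(np.radians(28))
def seat(L): # seat local -> case local
    L=np.atleast_2d(L).astype(float); return np.c_[L[:,0]*c28-L[:,2]*s28,L[:,1],105+L[:,0]*s28+L[:,2]*c28]
cs=fit("case",[(T,(-55,56,6),tp(83,248)),(S,(-55,-56,0),sp(365,307)),(S,(55,-56,0),sp(530,299)),(S,(-55,56,6),sp(350,231)),
 (S,(55,56,6),sp(517,228))],[620,165,0])
np.save("poses.npy",[ca,li,cs])
def draw(d,u0,v0,w,h,s,name,polys):
    crop(d,u0,v0,w,h,s,name); im=cv2.imread("pics/"+name)
    for X in polys:
        q=((proj(d,X)-[u0,v0]+.5)*s).astype(int); cv2.polylines(im,[q],True,(0,0,255),1)
    cv2.imwrite("pics/"+name,im)
B=lambda x0,x1,y0,y1,z:[(x0,y0,z),(x1,y0,z),(x1,y1,z),(x0,y1,z)]
polys=[P(ca,B(-42,42,-48,48,9)),P(li,B(0,79.5,-30,30,2)),P(li,B(-41,-15,-7,7,105)),P(cs,B(-55,55,-56,56,6))]+[P(cs,seat(B(*q))) for q in
 [(-52.5,44.5,-51,51,0),(-39,44.5,38,51,23),(-39,44.5,-51,-38,23)]]
if __name__=="__main__":
    draw(T,225,190,195,140,4,"t2.png",polys); draw(S,240,175,155,150,4,"s2.png",polys)
    a,b=cv2.imread("pics/t2.png")[:,:330],cv2.imread("pics/s2.png")[:560]
    b=b[0:560,150:620]; cv2.imwrite("pics/ov.png",np.hstack([a,b]))
E
python3 fit.py
```

```text
carrier [ 707.4587 -169.3345   -6.1461] res [[0.8, 0.3], [0.3, 0.5], [0.1, -0.4], [0.2, -0.3], [0.4, -0.4], [-0.5, 0.3], [-0.0, -1.4], [0.3, -1.1]]
lifter [4.891092e+02 1.980990e+01 1.485000e-01] res [[0.5, -0.1], [0.3, 0.7], [0.1, -0.4], [0.0, -0.3], [-0.5, -0.3], [-0.6, -1.6], [1.2, -1.0]]
case [6.766739e+02 1.533511e+02 1.000000e-01] res [[0.2, 0.1], [-0.4, -0.6], [0.6, 0.6], [1.2, -0.2], [-1.4, -0.2]]
```

View pics/ov.png

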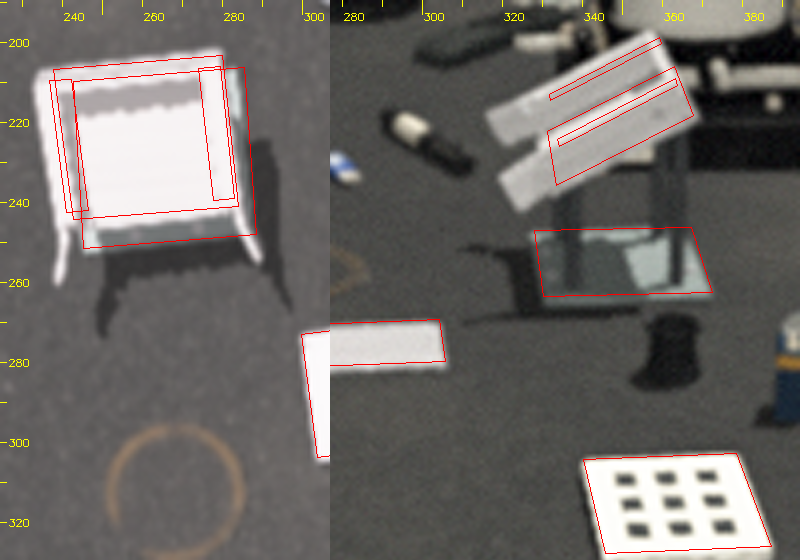

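Run:
```python
from h import *
def g(d):
    x=d["pixels"].astype(float)/255; d["pixels"]=(255*np.clip((x-.1)/.9,0,1)**2.0).astype(np.uint8); return d
crop(g(cam("top")),230,195,65,72,8,"a.png"); crop(g(cam("side")),315,178,56,82,5,"b.png")
a,b=cv2.imread("pics/a.png"),cv2.imread("pics/b.png"); o=np.zeros((576,800,3),np.uint8); o[:576,:520]=a; o[:410,520:]=b; cv2.imwrite("pics/ab.png",o)
```

```text
(no output)
```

View pics/ab.png

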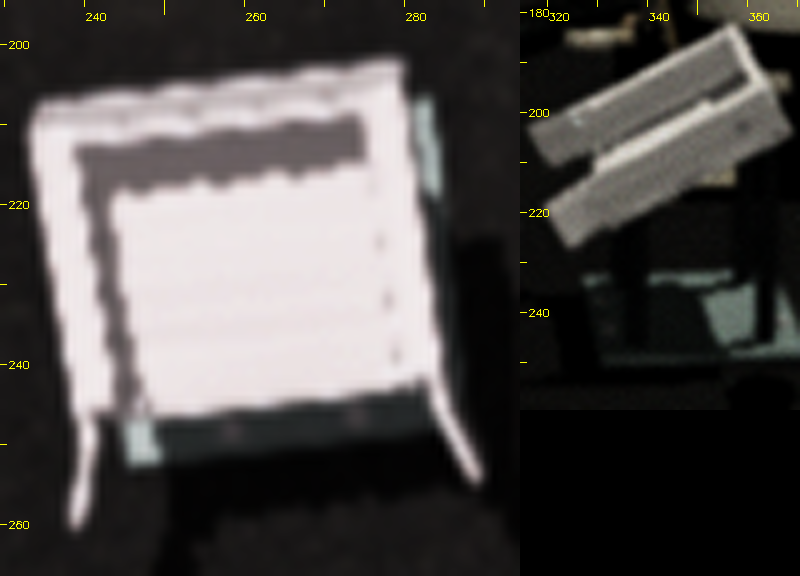

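```bash
cat > fit2.py <<'E'
from fit import *
tp=lambda x,y:(x/8+229.5,y/8+194.5); sp=lambda x,y:((x-520)/5+314.5,y/5+177.5)
s=lambda *L: seat(L)[0]
cs=fit("case",[(T,s(44.5,38,26),tp(77,145)),(T,s(44.5,-38,26),tp(363,114)),(T,s(-39,38,26),tp(112,408)),(T,s(-39,-38,26),tp(400,372)),
(T,s(-76.5,60,26),tp(75,529)),(T,s(-76.5,-60,26),tp(479,482)),(T,(-55,56,6),tp(124,466)),
(S,s(-76.5,-60,26),sp(545,208)),(S,s(-76.5,-60,0),sp(572,250)),(S,s(-76.5,60,26),sp(529,128)),(S,s(-76.5,60,0),sp(556,166)),(S,(-55,56,6),sp(584,274)),(S,(-55,-56,0),sp(600,368))],[677,155,.1])
np.save("poses.npy",[ca,li,cs])
for n,X in [("grip",P(li,(-28,0,80))),("seat",P(cs,seat((0,0,0)))),("mouth",P(cs,seat((-46.5,0,0)))),("carrier",P(ca,(0,0,0))),("carrier tail",P(ca,(-42,0,0)))]: print(n,X.round(1))
print("yaws deg",np.degrees([li[2],(ca[2]+np.pi)%(2*np.pi)-np.pi,cs[2]]))
# handle check
print("handle top proj",proj(S,P(li,[(-41,-7,105),(-15,-7,105),(-15,-7,3)])).round(1).tolist(),proj(T,P(li,(-28,0,105))).round(1))
st=status.state(); print(st["t"],st["eef_pos"])
from scipy.spatial.transform import Rotation as Ro
print(Ro.from_euler("xyz",st["tcp_rot"]).as_matrix().round(4))
E
python3 fit2.py
```

```text
carrier [ 707.4587 -169.3345   -6.1461] res [[0.8, 0.3], [0.3, 0.5], [0.1, -0.4], [0.2, -0.3], [0.4, -0.4], [-0.5, 0.3], [-0.0, -1.4], [0.3, -1.1]]
lifter [4.891092e+02 1.980990e+01 1.485000e-01] res [[0.5, -0.1], [0.3, 0.7], [0.1, -0.4], [0.0, -0.3], [-0.5, -0.3], [-0.6, -1.6], [1.2, -1.0]]
case [6.766739e+02 1.533511e+02 1.000000e-01] res [[0.2, 0.1], [-0.4, -0.6], [0.6, 0.6], [1.2, -0.2], [-1.4, -0.2]]
case [6.722111e+02 1.546418e+02 1.331000e-01] res [[2.1, -0.6], [-1.8, -0.3], [3.0, -0.7], [-1.7, 0.2], [1.0, -0.5], [-0.6, -0.3], [0.6, 1.2], [0.3, -0.8], [-0.2, -0.9], [0.5, -0.4], [-0.4, -0.2], [-1.3, -0.2], [-1.1, -0.4]]
grip [[461.4  15.7  80. ]]
seat [[672.2 154.6 105. ]]
mouth [[631.5 149.2  83.2]]
carrier [[ 707.5 -169.3    0. ]]
carrier tail [[ 665.9 -175.1    0. ]]
yaws deg [8.50647564 7.85705981 7.62873926]
handle top proj [[253.8, 223.6], [264.8, 223.2], [266.8, 262.0]] [[315.6 312.5]]
0.5 [161.72074358 603.71174676 225.62790087]
[[ 0.     -0.9659  0.2588]
 [ 0.      0.2588  0.9659]
 [-1.      0.      0.    ]]
```

Request:
{"op": "apply_moves", "data": {"increments": [[0,0,0,0,-8],[0,0,0,0,-8],[0,0,0,0,-7.5],[0,0,-24,-32,0],[0,0,-24,-32,0],[0,0,-24,-32,0],[0,0,-24,-32,0],[0,0,-24,-32,0],[0,0,-24,-32,0],[0,0,-24,-32,0]]}}

```text
t: 1.5
eef_pos: [362.0, 405.8, 225.8]
tcp_rot: [-0.881, 1.57, 0.838]
ft_force: [0.0, 0.7, -0.2]
opening: 1.003
```

```bash
cat >> h.py <<'E'
from scipy.spatial.transform import Rotation as Ro
def to(target):
    st=status.state(); R=Ro.from_euler("xyz",st["tcp_rot"]).as_matrix()
    print("t",st["t"],"pos",st["eef_pos"].round(1),"yaw(blade)",np.degrees(np.arctan2(-R[1,1],-R[0,1])).round(2),"ft",st["ft_force"].round(1),"tool delta",(R.T@(np.array(target)-st["eef_pos"])).round(1))
E
python3 -c "
from h import *
to([461.4,15.7,130])"
```

```text
t 1.5 pos [362.  405.8 225.8] yaw(blade) 8.51 ft [ 0.   0.7 -0.2] tool delta [  95.7  -40.6 -400.5]
```

Request:
{"op": "apply_moves", "data": {"increments": [[0,0,-4,-40,0],[0,0,-4,-40,0],[0,0,-4,-40,0],[0,0,-4,-40,0],[0,0,-4,-40,0],[0,0,-4,-40,0],[0,0,-4,-40,0],[0,0,-4,-40,0],[0,0,-4,-40,0],[0,0,-4,-40,0]]}}

```text
t: 2.5
eef_pos: [459.9, 15.7, 225.9]
tcp_rot: [-1.628, 1.57, 0.092]
ft_force: [1.1, 0.3, 0.3]
opening: 1.002
```

Request:
{"op": "apply_moves", "data": {"increments": [[0,30,0,0,0],[0,30,0,0,0],[0,20,0,0,0],[0,0,0,0,0]]}}

```text
t: 2.9
eef_pos: [458.7, 17.3, 143.9]
tcp_rot: [1.291, 1.567, 3.01]
ft_force: [0.7, -1.2, 0.3]
opening: 1.003
```

```bash
python3 -c "
from h import *
to([461.4,15.7,72])
d=cam('side'); crop(d,195,160,130,120,6,'s3.png')"
```

```text
t 2.9 pos [458.7  17.3 143.9] yaw(blade) 8.48 ft [ 0.7 -1.2  0.3] tool delta [71.8 -2.7 -2. ]
```

View pics/s3.png

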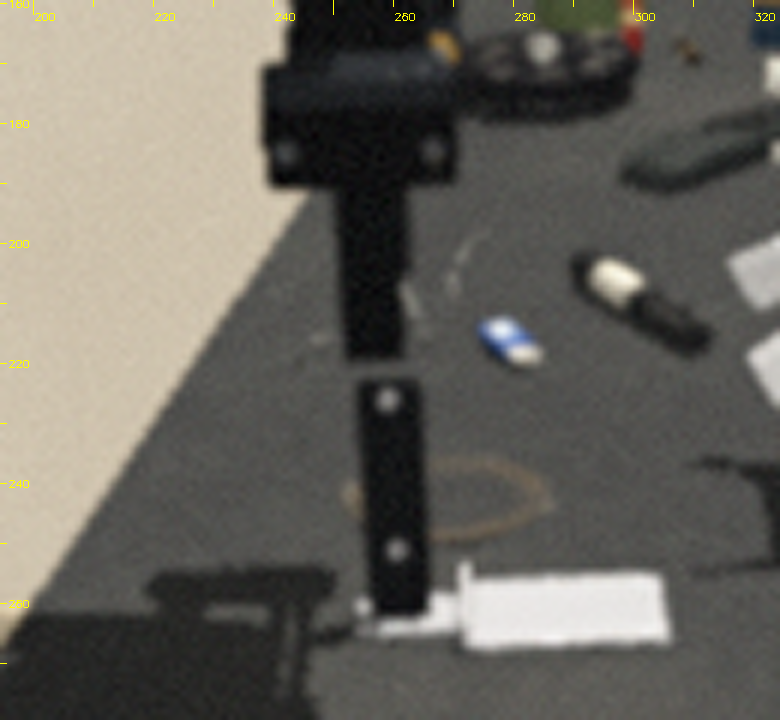

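Request:
{"op": "apply_moves", "data": {"increments": [[0,25,-1,-1,0],[0,25,-1,-1,0],[0,22,-1,0,0],[0,0,0,0,0],[1,0,0,0,0],[1,0,0,0,0],[1,0,0,0,0],[1,0,0,0,0],[1,0,0,0,0],[1,0,0,0,0]]}}

```text
t: 3.95
eef_pos: [463.0, 15.8, 73.8]
tcp_rot: [-1.593, 1.57, 0.126]
ft_force: [-1.1, 0.4, 0.3]
opening: 0.552
```

```bash
python3 -c "
from h import *
to([461.4,15.7,72]); print(status.state()['opening'],status.state()['moment'])"
```

```text
t 3.95 pos [463.   15.8  73.8] yaw(blade) 8.5 ft [-1.1  0.4  0.3] tool delta [1.8 1.6 0.2]
0.5523964779767956 [ 0.05508928  0.05000066 -0.0517702 ]
```

Request:
{"op": "apply_moves", "data": {"increments": [[1,0,0,0,0],[1,0,0,0,0],[1,0,0,0,0],[1,0,0,0,0],[1,0,0,0,0],[1,0,0,0,0],[1,0,0,0,0],[1,0,0,0,0]]}}

```text
t: 4.75
eef_pos: [462.9, 15.8, 73.6]
tcp_rot: [0.592, 1.571, 2.311]
ft_force: [-0.2, -0.1, -1.7]
opening: 0.146
```

```bash
python3 -c "
from h import *
to([461.4,15.7,72]); print(status.state()['opening'],status.state()['moment'])"
```

```text
t 4.75 pos [462.9  15.8  73.6] yaw(blade) 8.5 ft [-0.2 -0.1 -1.7] tool delta [1.6 1.5 0.1]
0.1455445147628458 [-0.01648691  0.03508288 -0.01896955]
```

Request:
{"op": "apply_moves", "data": {"increments": [[1,-10,0,0,0],[1,-20,0,0,0.6],[1,-10,0,0,0],[1,0,-7,-27,0],[1,0,-8,-32,0],[1,0,-8,-32,0],[1,0,-8,-32,0],[1,0,-8,-32,0],[1,0,-8,-32,0],[1,0,-7,-30,0]]}}

```text
t: 5.75
eef_pos: [546.7, -193.2, 114.0]
tcp_rot: [-1.978, 1.57, -0.269]
ft_force: [0.2, -0.6, -2.0]
opening: 0.145
```

Request:
{"op": "apply_moves", "data": {"increments": [[1,20,0,0,0],[1,0,0,0,0],[1,0,0,0,0]]}}

```text
t: 6.05
eef_pos: [545.9, -191.3, 93.8]
tcp_rot: [0.863, 1.57, 2.572]
ft_force: [1.0, -0.0, -1.1]
opening: 0.145
```

Run:
```python
from h import *
to([546,-191.6,74.6])
a=cam("side"); crop(a,235,230,160,100,4.9,"a.png")
a=cv2.imread("pics/a.png"); d=cam("top"); crop(d,360,190,60,130,4.5,"b.png"); b=cv2.imread("pics/b.png")
cv2.imwrite("pics/t4.png",b); cv2.imwrite("pics/s4.png",a); 
b=cv2.resize(b,None,fx=490/b.shape[0],fy=490/b.shape[0]); a=a[:490,:800-b.shape[1]]; cv2.imwrite("pics/m4.png",np.hstack([a,b[:a.shape[0]]])) ; print(a.shape,b.shape)
```

```text
t 6.05 pos [ 545.9 -191.3   93.8] yaw(blade) 7.91 ft [ 1.  -0.  -1.1] tool delta [19.2 -0.  -0.3]
(490, 574, 3) (490, 226, 3)
```

View pics/m4.png

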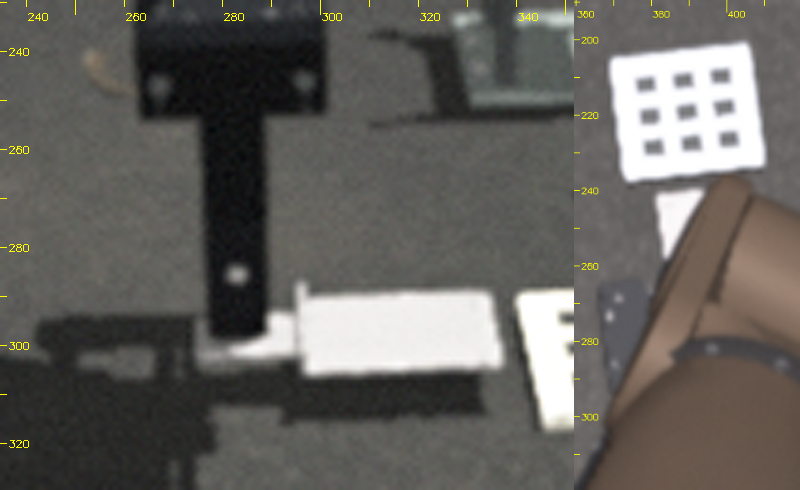

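Request:
{"op": "apply_moves", "data": {"increments": [[1,10,0,0,0],[1,6,0,0,0],[1,3,0,0,0],[1,0,0,0,0]]}}

```text
t: 6.55
eef_pos: [546.1, -191.5, 74.1]
tcp_rot: [0.844, 1.57, 2.553]
ft_force: [-0.1, 0.3, -1.8]
opening: 0.146
```

```bash
python3 -c "
from h import *
to([638.7,-178.8,74.6])
for i in range(3): to([546,-191.6,74.6]);cam('side')"
```

```text
t 6.55 pos [ 546.1 -191.5   74.1] yaw(blade) 7.91 ft [-0.1  0.3 -1.8] tool delta [ -0.6 -93.5  -0.1]
t 6.55 pos [ 546.1 -191.5   74.1] yaw(blade) 7.91 ft [-0.1  0.3 -1.8] tool delta [-0.5  0.1 -0.1]
t 6.6 pos [ 546.2 -191.6   74.4] yaw(blade) 7.91 ft [ 0.3  0.1 -1. ] tool delta [-0.2  0.2  0. ]
t 6.65 pos [ 546.3 -191.7   74.6] yaw(blade) 7.9 ft [-0.5  0.4 -1. ] tool delta [-0.   0.3  0.1]
```

Request:
{"op": "apply_moves", "data": {"increments": [[1,0,-5,0,0],[1,0,-8,0,0],[1,0,-10,0,0],[1,0,-10,0,0],[1,0,-10,0,0],[1,0,-10,0,0],[1,0,-10,0,0],[1,0,-10,0,0],[1,0,-10,0,0],[1,0,-5,0,0]]}}

```text
t: 7.7
eef_pos: [634.4, -179.4, 74.5]
tcp_rot: [-1.76, 1.571, -0.051]
ft_force: [-0.2, -0.7, -1.4]
opening: 0.146
```

Request:
{"op": "apply_moves", "data": {"increments": [[1,0,-2,0,0],[1,0,-1.5,0,0],[1,0,0,0,0],[1,0,0,0,0]]}}

```text
t: 8.1
eef_pos: [636.7, -179.2, 74.7]
tcp_rot: [0.515, 1.571, 2.223]
ft_force: [0.6, 0.5, -1.1]
opening: 0.145
```

Run:
```python
from h import *
to([638.7,-178.8,74.6])
d=cam("side"); crop(d,290,260,110,65,7,"s5.png")
```

```text
t 8.1 pos [ 636.7 -179.2   74.7] yaw(blade) 7.89 ft [ 0.6  0.5 -1.1] tool delta [ 0.1 -2.1  0.1]
```

View pics/s5.png

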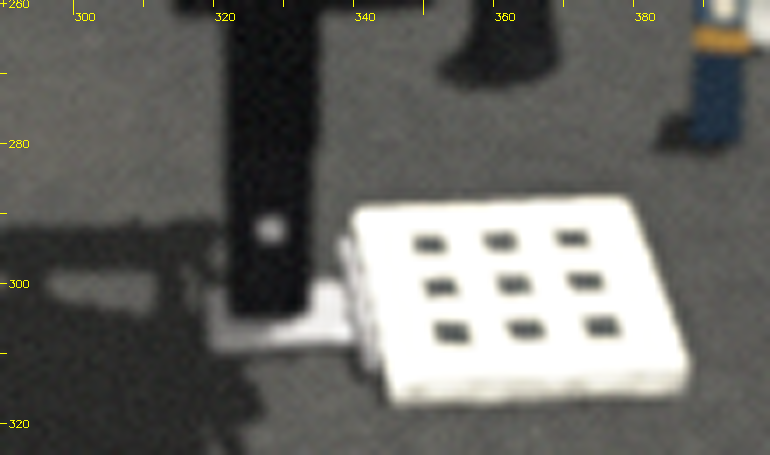

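Request:
{"op": "apply_moves", "data": {"increments": [[1,0,-1,0,0],[1,0,-1,0,0],[1,0,-1,0,0],[1,0,0,0,0],[1,-1,0,0,0],[1,-2,0,0,0],[1,-2,0,0,0],[1,-2,0,0,0],[1,-2,0,0,0],[1,-1,0,0,0]]}}

```text
t: 9.15
eef_pos: [639.9, -178.7, 84.9]
tcp_rot: [-1.803, 1.571, -0.095]
ft_force: [-0.4, -0.2, -1.8]
opening: 0.147
```

Request:
{"op": "apply_moves", "data": {"increments": [[1,-3,0,0,0],[1,-6,0,0,0],[1,-10,0,0,0],[1,-14,0,0,0],[1,-14,0,0,0],[1,-14,0,0,0],[1,-10,0,0,0],[1,-6,0,0,0],[1,-3,0,0,0],[1,0,0,0,0]]}}

```text
t: 10.15
eef_pos: [639.9, -178.7, 164.7]
tcp_rot: [-1.315, 1.571, 0.393]
ft_force: [0.1, -0.2, -2.6]
opening: 0.148
```

Run:
```python
from h import *
to([510,132,210]); m=status.state(); print(m["moment"],m["opening"])
d=cam("side"); crop(d,270,165,150,105,5,"s6.png")
```

```text
t 10.15 pos [ 639.9 -178.7  164.7] yaw(blade) 7.9 ft [ 0.1 -0.2 -2.6] tool delta [-45.3  85.9 325.6]
[0.0845947  0.07015939 0.0073028 ] 0.14789145269433074
```

View pics/s6.png

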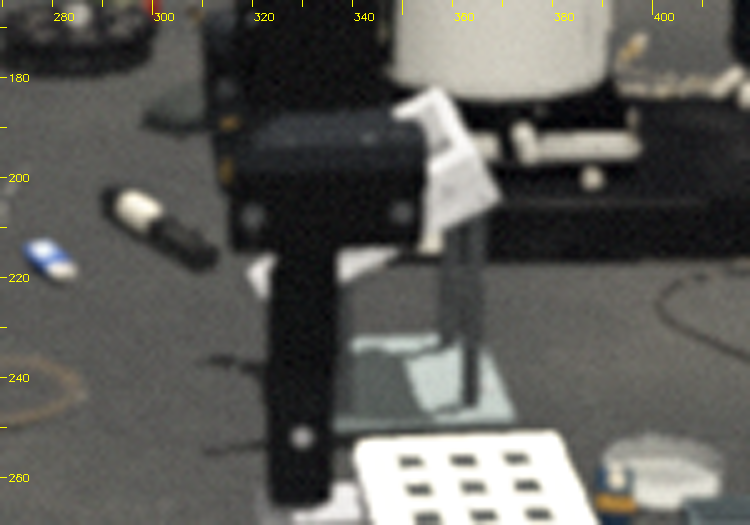

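```bash
cat >> h.py <<'E'
def white(d,z,u0,v0,u1,v1,th=190):
    g=cv2.resize(d["pixels"][v0:v1,u0:u1].min(2),None,fx=4,fy=4,interpolation=cv2.INTER_CUBIC)
    m=cv2.morphologyEx((g>th).astype(np.uint8),cv2.MORPH_CLOSE,np.ones((25,25)))
    c=max(cv2.findContours(m,0,2)[0],key=cv2.contourArea)
    pts=c[:,0,:]/4.+[u0-.375,v0-.375]
    W=np.array([ray(d,p,z)[:2] for p in pts],np.float32)
    return cv2.minAreaRect(W),cv2.boxPoints(cv2.minAreaRect(W))
E
python3 - <<'E'
from h import *
d=cam("top"); to([510,132,210])
z=status.state()["eef_pos"][2]-73.6+6
print(proj(d,[707,-169,97]))
u,v=proj(d,[709,-169,97])[0].astype(int)
for th in (120,170,210): print(white(d,z,u-40,v-40,u+40,v+30,th))
E
```

```text
t 10.25 pos [ 639.7 -178.7  164.1] yaw(blade) 7.9 ft [-0.8 -0.9 -2.5] tool delta [-45.7  85.8 325.6]
[[393.03393747 213.25407634]]
(((804.4268798828125, -135.11209106445312), (13.976316452026367, 133.4016571044922), 1.0054112672805786), array([[ 796.2694 ,  -68.54415],
       [ 798.6102 , -201.92526],
       [ 812.58435, -201.68002],
       [ 810.2435 ,  -68.29892]], dtype=float32))
(((722.9990844726562, -124.64952087402344), (31.13991355895996, 62.5836296081543), 69.71920776367188), array([[ 688.25037, -128.40782],
       [ 746.9541 , -150.10063],
       [ 757.7478 , -120.89122],
       [ 699.04407,  -99.19841]], dtype=float32))
(((722.98388671875, -124.727294921875), (29.04522132873535, 60.2428092956543), 69.6281967163086), array([[ 689.691  , -127.85599],
       [ 746.16583, -148.82715],
       [ 756.2768 , -121.5986 ],
       [ 699.80194, -100.62744]], dtype=float32))
```

Request:
{"op": "apply_moves", "data": {"increments": [[1,-4,4,0,0],[1,-7,8,3,0],[1,-9,11,7,0],[1,-9,13,11,0],[1,-8,14,15,0],[1,-6,13,19,0],[1,-3,11,23,0],[1,0,8,26,0],[1,0,4,28,0],[1,0,0,28,0]]}}

```text
t: 11.25
eef_pos: [531.1, -31.0, 211.6]
tcp_rot: [-1.736, 1.57, -0.028]
ft_force: [0.8, 0.5, -2.3]
opening: 0.145
```

Request:
{"op": "apply_moves", "data": {"increments": [[1,0,0,28,0],[1,0,0,28,0],[1,0,0,26,0],[1,0,0,23,0],[1,0,0,19,0],[1,0,0,15,0],[1,0,0,11,0],[1,0,0,8,0],[1,0,0,5,0],[1,0,0,2,0]]}}

```text
t: 12.25
eef_pos: [510.0, 131.5, 210.6]
tcp_rot: [0.503, 1.571, 2.212]
ft_force: [0.4, -0.6, -2.0]
opening: 0.141
```

Run:
```python
from h import *
to([528.3,135.3,185])
d=cam("top"); z=210-73.6+6
crop(d,215,180,80,130,4.5,"t7.png")
s=cam("side"); crop(s,260,130,110,80,4,"s7.png")
a,b=cv2.imread("pics/t7.png"),cv2.imread("pics/s7.png"); o=np.zeros((585,800,3),np.uint8); o[:,:360]=a; o[:320,360:]=b; cv2.imwrite("pics/m7.png",o)
```

```text
t 12.25 pos [510.  131.5 210.6] yaw(blade) 7.9 ft [ 0.4 -0.6 -2. ] tool delta [ 25.6 -18.7   1.3]
```

View pics/m7.png

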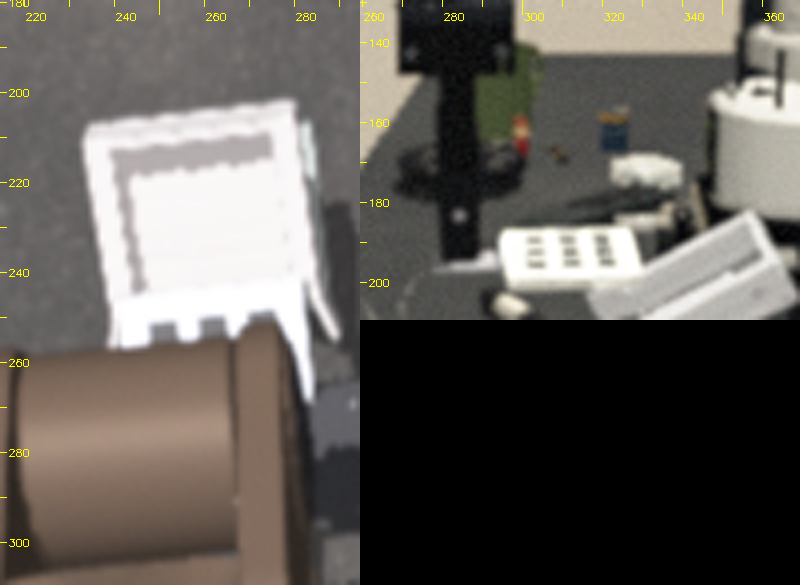

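Run:
```python
from h import *
d=cam("top"); ca,li,cs=np.load("poses.npy"); z=143
c,s=np.cos(cs[2]),np.sin(cs[2])
def cf(p): q=np.array(p)[:2]-cs[:2]; return np.array([c*q[0]+s*q[1],-s*q[0]+c*q[1]]).round(1)
for n,p in [("noseL",(115,297)),("noseR",(302,283)),("rightback",(312,400)),("chipM",(213,327)),("chipL",(163,333)),("chipR",(262,321))]:
    w=ray(d,(p[0]/4.5+214.5,p[1]/4.5+179.5),z); print(n,w[:2].round(1),"case",cf(w))
print("tcp case",cf(status.state()["eef_pos"]))
# refine chips: dark centroids
g=d["pixels"][240:262,236:286].min(2); print(g[8:20:2])
```

```text
noseL [614.7 196.5] case [-51.4  49.1]
noseR [623.9  98.5] case [-55.3 -49.2]
rightback [562.3  91.5] case [-117.3  -48. ]
chipM [599.8 144.5] case [-73.1  -0.4]
chipL [596.2 170.6] case [-73.3  25.9]
chipR [603.4 118.9] case [-72.9 -26.3]
tcp case [-163.8   -1.8]
[[ 98  98 110 169 239 252 254 255 255 255 255 255 255 255 255 255 255 255
  255 255 255 255 255 255 254 254 254 254 254 254 255 255 255 254 252 250
  249 243 231 232 248 254 255 255 255 253 208 123 133 204]
 [ 97  99 104 160 233 247 254 255 255 255 255 254 253 253 253 252 251 252
  253 254 255 254 252 235 212 194 189 186 192 236 254 255 254 247 184 133
  125 124 123 130 189 249 254 255 255 254 236 136  68 103]
 [ 94  96 101 159 229 237 254 255 255 255 254 251 204 161 154 147 143 152
  220 253 255 254 251 196 140 132 132 131 140 208 252 253 228 161 104  82
   79  78  77  77  81 137 230 254 255 254 250 170  72  59]
 [ 96  94 108 176 229 222 252 254 255 254 254 252 202 136 130 130 129 131
  186 246 252 252 245 181 123 114 106 103 102 146 216 213 141  86  78  79
   80  80  81  80  71  71 164 248 254 255 253 188  80  60]
 [ 91  92 122 189 215 180 217 229 230 218 209 193 134  92  86  83  83  81
   88 109 114 111  97  81  73  73  74  75  73  70  65  71  82  84  86  86
   86  86  87  85  75  57  72 131 225 254 253 194 105  93]
 [ 73  74  77  83  84  78  79  80  80  79  79  78  79  78  78  80  79  78
   82  80  80  81  82  82  83  83  83  83  80  74  63  70  86  89  91  91
   91  91  91  90  80  61  60  63 157 247 252 218 128 103]]
```

Request:
{"op": "apply_moves", "data": {"increments": [[1,0,0,0,0.3],[1,4,-2,0.5,0],[1,6,-5,0,0],[1,7,-6,0,0],[1,7,-5,0,0],[1,6,-4,0,0],[1,4,-2,0,0],[1,3,0,0,0],[1,1,0,0,0],[1,0,0,0,0]]}}

```text
t: 13.4
eef_pos: [533.7, 135.0, 172.7]
tcp_rot: [-0.798, 1.571, 0.906]
ft_force: [-0.4, 0.0, -1.7]
opening: 0.145
```

```bash
cat >> h.py <<'E'
cs=np.load("poses.npy")[2]
def cf():
    st=status.state(); c,s=np.cos(cs[2]),np.sin(cs[2]); q=st["eef_pos"][:2]-cs[:2]
    print("t",st["t"],"case XY",(c*q[0]+s*q[1]).round(1),(-s*q[0]+c*q[1]).round(1),"z",st["eef_pos"][2].round(1),"ft",st["ft_force"].round(1),"m",st["moment"].round(2),"rot",st["tcp_rot"].round(3))
E
python3 -c "
from h import *
cf(); cam('side'); cf()"
```

```text
t 13.4 case XY -139.9 -1.1 z 172.7 ft [-0.4  0.  -1.7] m [ 0.06  0.14 -0.02] rot [-0.798  1.571  0.906]
t 13.45 case XY -139.9 -1.1 z 172.8 ft [-0.5 -0.4 -1.6] m [-0.01  0.26  0.02] rot [-1.308  1.571  0.395]
```

Request:
{"op": "apply_moves", "data": {"increments": [[1,3,0,0,0],[1,3,0,0,0],[1,3,0,0,0],[1,1,0,0,0],[1,1,0,0,0],[1,0,0,0,0]]}}

```text
t: 14.05
eef_pos: [533.7, 135.0, 161.5]
tcp_rot: [1.049, 1.571, 2.753]
ft_force: [-0.1, 0.1, -2.1]
opening: 0.147
```

Request:
{"op": "apply_moves", "data": {"increments": [[1,1,0,0,0],[1,1,0,0,0],[1,0,0,0,0]]}}

```text
t: 14.35
eef_pos: [533.5, 135.0, 160.3]
tcp_rot: [-1.231, 1.57, 0.472]
ft_force: [-4.4, 0.1, 6.1]
opening: 0.144
```

Request:
{"op": "apply_moves", "data": {"increments": [[1,1,0,0,0],[1,1,0,0,0],[1,0,0,0,0]]}}

```text
t: 14.65
eef_pos: [532.8, 135.0, 158.4]
tcp_rot: [1.536, 1.57, -3.044]
ft_force: [-9.5, -1.0, 10.2]
opening: 0.146
```

```bash
python3 -c "
from h import *
for i in range(4): cf(); cam('side')"
```

```text
t 14.65 case XY -140.8 -1.0 z 158.4 ft [-9.5 -1.  10.2] m [-0.12  1.22  0.03] rot [ 1.536  1.57  -3.044]
t 14.7 case XY -140.9 -1.0 z 158.4 ft [-9.6 -1.9 10.7] m [-0.12  1.19 -0.01] rot [ 1.546  1.569 -3.034]
t 14.75 case XY -140.9 -1.0 z 158.4 ft [-9.6 -1.7 11.2] m [-0.12  1.19  0.03] rot [ 1.52   1.569 -3.06 ]
t 14.8 case XY -140.8 -1.0 z 158.4 ft [-10.1  -1.7  11. ] m [-0.15  1.21 -0.01] rot [ 1.526  1.569 -3.053]
```

Request:
{"op": "apply_moves", "data": {"increments": [[1,1,3,0,0],[1,2,2,0,0],[1,3,1.5,0,0],[1,0,0,0,0]]}}

```text
t: 15.25
eef_pos: [526.8, 134.1, 151.6]
tcp_rot: [1.36, 1.57, 3.064]
ft_force: [-3.6, -0.2, 3.6]
opening: 0.145
```

```bash
python3 -c "
from h import *
cf()
d=cam('side'); cv2.imwrite('pics/chk.png',d['pixels'][:,:,::-1])
import numpy as np
# plate white mask near edge
g=d['pixels'].min(2); print((g[183:212:2,300:352:4]))"
```

```text
t 15.25 case XY -146.8 -1.0 z 151.6 ft [-3.6 -0.2  3.6] m [0.1  0.19 0.01] rot [1.36  1.57  3.064]
[[ 82  72  71  73  68  49  82  99 121 147  84 100   9]
 [ 70  69  76  70  42  32 132 186 186 152  20 105  17]
 [ 48  60  73  41  29  50  97 124 122  72   3  73 169]
 [ 35  44  40  37  63  77  79  79  79  34  11 178 209]
 [ 61  43  42  68  75  77  81  78  78  22 161 215 182]
 [ 79  75  83  79  79  77  75  80 123 131 219 175 175]
 [ 80  80  81  77  82  78  79 196 243 214 181 175 178]
 [ 77  82  82  79  78  76 186 238 244 183 176 176 181]
 [ 77  80  75  80  78 193 192 211 244 176 176 176 164]
 [ 78  82  75  78 186 209 224 175 245 177 174 166 232]
 [ 76  80  78 169 213 185 223 197 246 185 165 235 220]
 [155  75 168 187 242 148 242 127 244 204 232 232 181]
 [181 130 240 174 241 176 243 222 222 222 232 184 180]
 [ 56 199 244 150 244 133 245 225 187 215 183 183 176]
 [ 20 229 244 176 245 218 225 199 190 189 182 174 173]]
```

Request:
{"op": "apply_moves", "data": {"increments": [[1,3,2,0,0],[1,4,2,0,0],[1,3,2,0,0],[1,3,1.5,0,0],[1,4,2,0,0],[1,4,1.5,0,0],[1,0,0,0,0]]}}

```text
t: 16.0
eef_pos: [515.4, 132.6, 130.2]
tcp_rot: [1.52, 1.569, -3.06]
ft_force: [-4.2, 0.3, 2.0]
opening: 0.143
```

```bash
cat > tilt.py <<'E'
from h import *
# compare model silhouettes for several tilts: mean brightness along tang/plate edges, side camera
def lif(th,L,a=-26.4,zg=81.6):
    st=status.state(); c,s=np.cos(cs[2]),np.sin(cs[2]); q=st["eef_pos"][:2]-cs[:2]
    X0,Y0,Z0=c*q[0]+s*q[1],-s*q[0]+c*q[1],st["eef_pos"][2]+8
    L=np.atleast_2d(L).astype(float)-[a,0,zg]; t=np.radians(th)
    X=X0+L[:,0]*np.cos(t)-L[:,2]*np.sin(t); Z=Z0+L[:,0]*np.sin(t)+L[:,2]*np.cos(t); Y=Y0+L[:,1]
    return np.c_[cs[0]+c*X-s*Y,cs[1]+s*X+c*Y,Z]
def score(d,ths):
    g=cv2.GaussianBlur(d["pixels"].max(2).astype(np.float32),(0,0),.6); out=[]
    samp=lambda X:cv2.remap(g,*[q.astype(np.float32).reshape(-1,1) for q in proj(d,X).T],cv2.INTER_LINEAR).mean()
    yy=np.linspace(-12,12,9)
    for th in ths:
        inn=samp(lif(th,[(-44,y,3) for y in yy])); ou=samp(lif(th,[(-49,y,3) for y in yy]))
        h1=samp(lif(th,[(-28+o,-7,z) for o in(-10,0,10) for z in range(8,55,4)])); h2=samp(lif(th,[(o,-7,z) for o in(-46,) for z in range(12,50,4)])); h3=samp(lif(th,[(-10,-7,z) for z in range(14,50,4)]))
        out.append((th,round(inn-ou),round(h1),round(h2),round(h3)))
    return out
if __name__=="__main__":
    cf(); d=cam("side")
    for o in score(d,range(0,41,4)): print(o)
E
python3 tilt.py
```

```text
t 16.0 case XY -158.3 -1.0 z 130.2 ft [-4.2  0.3  2. ] m [-0.01  0.65  0.04] rot [ 1.52   1.569 -3.06 ]
(0, 1, 62, 130, 28)
(4, 3, 52, 116, 33)
(8, 0, 44, 97, 61)
(12, 16, 39, 83, 96)
(16, 5, 39, 79, 103)
(20, -32, 52, 56, 109)
(24, -2, 61, 31, 124)
(28, -8, 74, 27, 124)
(32, 6, 86, 35, 116)
(36, 34, 99, 39, 109)
(40, -18, 107, 46, 103)
```

Request:
{"op": "apply_moves", "data": {"increments": [[1,4,1.5,0,0],[1,4,1.5,0,0],[1,4,1.5,0,0],[1,4,1,0,0],[1,4,1,0,0],[1,4,1,0,0],[1,3,0.5,0,0],[1,2,0.4,0,0],[1,0,0,0,0]]}}

```text
t: 16.95
eef_pos: [507.5, 131.5, 101.3]
tcp_rot: [1.52, 1.569, -3.059]
ft_force: [-4.8, -1.1, 2.7]
opening: 0.146
```

```bash
sed -i 's/range(0,41,4)/range(20,37,2)/' tilt.py; python3 tilt.py
python3 - <<'E'
from tilt import *
d=cam("side"); crop(d,245,165,115,85,6.9,"s9.png"); im=cv2.imread("pics/s9.png")
for th,col in((28,(0,0,255)),):
    for L in ([(0,-30,0),(79.5,-30,0)],[(-15,-7,3),(-15,-7,105)],[(-41,-7,3),(-41,-7,105)],[(-46,-15,0),(0,-15,0)],[(0,-48,11-5-3+0),(84,-48,3)],[(0,-48,6),(84,-48,6)]):
        q=((proj(d,lif(th,L))-[245,165]+.5)*6.9).astype(int); cv2.line(im,tuple(map(int,q[0])),tuple(map(int,q[1])),col,1)
cv2.imwrite("pics/s9.png",im)
E
```

```text
t 16.95 case XY -166.3 -1.0 z 101.3 ft [-4.8 -1.1  2.7] m [0.04 0.49 0.  ] rot [ 1.52   1.569 -3.059]
(20, 0, 45, 88, 38)
(22, 2, 42, 87, 52)
(24, 8, 39, 87, 67)
(26, 13, 36, 85, 78)
(28, -2, 35, 81, 82)
(30, -21, 38, 74, 82)
(32, -16, 42, 62, 83)
(34, -9, 45, 46, 85)
(36, -9, 49, 34, 87)
```

View pics/s9.png

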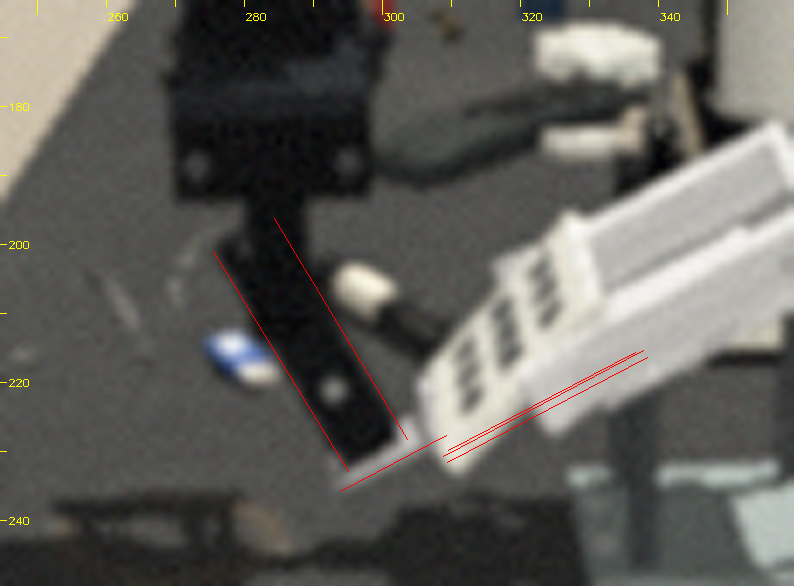

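Request:
{"op": "apply_moves", "data": {"increments": [[1,-1,0.5,0,0],[1,-2,1,0,0],[1,-2,1,0,0],[1,-2,1,0,0],[1,-1.5,1,0,0],[1,0,0,0,0],[1,0,0,0,0]]}}

```text
t: 17.75
eef_pos: [503.7, 131.0, 110.2]
tcp_rot: [-1.343, 1.57, 0.361]
ft_force: [0.4, -0.6, -1.7]
opening: 0.148
```

```bash
python3 tilt.py
python3 - <<'E'
from tilt import *
# chip blobs on the plate, side view; compare with model at tilt th
d=cam("side"); g=d["pixels"].min(2)
u0,v0,u1,v1=300,190,335,240
G=cv2.resize(g[v0:v1,u0:u1],None,fx=6,fy=6,interpolation=cv2.INTER_CUBIC)
m=(G<150).astype(np.uint8); n,l,s,c=cv2.connectedComponentsWithStats(m)
for i in range(1,n):
    if 60<s[i,4]<1500: print((c[i]/6+[u0-.42,v0-.42]).round(1),s[i,4])
for th in (26,28,30): print(th,proj(d,lif(th,[(42+i,j,11-5+1) for i in(-22,0,22) for j in(26,0,-26)])).round(1).tolist())
E
```

```text
t 17.75 case XY -170.2 -1.0 z 110.2 ft [ 0.4 -0.6 -1.7] m [0.02 0.21 0.01] rot [-1.343  1.57   0.361]
(20, 0, 47, 114, 37)
(22, 0, 43, 113, 49)
(24, 5, 39, 109, 63)
(26, 11, 36, 104, 72)
(28, 3, 34, 96, 75)
(30, -15, 37, 83, 75)
(32, -19, 41, 66, 75)
(34, -14, 44, 48, 78)
(36, -9, 47, 35, 81)
[323.2 202.1] 170
[324.  205.1] 202
[317.9 210.9] 832
[324.8 208.6] 214
[311.6 216.2] 863
26 [[311.7, 214.4], [312.3, 217.8], [312.8, 221.4], [319.1, 210.8], [319.7, 214.2], [320.4, 217.7], [326.4, 207.2], [327.2, 210.5], [328.1, 214.0]]
28 [[312.3, 213.5], [312.8, 216.9], [313.4, 220.4], [319.5, 209.6], [320.2, 213.0], [320.9, 216.5], [326.8, 205.8], [327.6, 209.1], [328.4, 212.5]]
30 [[312.9, 212.5], [313.4, 215.9], [314.0, 219.4], [319.9, 208.4], [320.6, 211.8], [321.3, 215.2], [327.1, 204.4], [327.9, 207.6], [328.7, 211.0]]
```

Request:
{"op": "apply_moves", "data": {"increments": [[1,-1.5,0.8,0,0],[1,-2.5,1.3,0,0],[1,-3,1.6,0,0],[1,-3,1.6,0,0],[1,-3,1.6,0,0],[1,-3,1.6,0,0],[1,-3,1.6,0,0],[1,-2,1.2,0,0],[1,-0.5,0,0,0],[1,0,0,0,0]]}}

```text
t: 18.85
eef_pos: [492.4, 129.5, 131.7]
tcp_rot: [-1.277, 1.571, 0.426]
ft_force: [-0.1, 0.7, -1.6]
opening: 0.147
```

```bash
cat > chips.py <<'E'
from tilt import *
def chips(d,w=34):
    u,v=proj(d,lif(28,(42,0,7)))[0].astype(int); u0,v0,u1,v1=u-20,v-20,u+18,v+18
    g=d["pixels"].min(2); G=cv2.resize(g[v0:v1,u0:u1],None,fx=6,fy=6,interpolation=cv2.INTER_CUBIC)
    G=cv2.morphologyEx(G,cv2.MORPH_BLACKHAT,np.ones((25,25),np.uint8))
    m=(G>50).astype(np.uint8); n,l,s,c=cv2.connectedComponentsWithStats(m)
    for i in range(1,n):
        if 40<s[i,4]<1500: print((c[i]/6+[u0-.42,v0-.42]).round(1),s[i,4],end=";")
    print()
    for th in (25,28): print(th,proj(d,lif(th,[(42+i,j,7) for i in(-22,0,22) for j in(26,0,-26)])).round(1).tolist())
if __name__=="__main__":
    cf(); d=cam("side"); print([ (o[0],o[2]) for o in score(d,range(20,37,2))]); chips(d)
E
python3 chips.py
```

```text
t 18.85 case XY -181.5 -1.0 z 131.7 ft [-0.1  0.7 -1.6] m [0.02 0.19 0.05] rot [-1.277  1.571  0.426]
[(20, 52), (22, 45), (24, 40), (26, 36), (28, 33), (30, 33), (32, 36), (34, 39), (36, 43)]
[322.6 200.9] 466;[315.2 203. ] 194;[324.  205.2] 243;[315.7 206. ] 248;[302.1 205.5] 65;[307.9 206.7] 197;[316.2 209.1] 219;[308.3 209.6] 238;[323.6 214. ] 1049;[297.7 212. ] 59;[308.7 213.3] 243;[295.2 216.6] 217;[300.4 220. ] 303;[296.1 222. ] 121;[302.9 222.1] 43;[307.2 222.1] 122;
25 [[307.1, 207.4], [307.5, 210.7], [308.0, 214.2], [314.5, 203.9], [315.1, 207.2], [315.7, 210.6], [322.0, 200.4], [322.7, 203.6], [323.5, 206.9]]
28 [[308.0, 206.0], [308.4, 209.3], [308.9, 212.7], [315.2, 202.1], [315.8, 205.4], [316.4, 208.7], [322.5, 198.2], [323.2, 201.4], [324.0, 204.7]]
```

Request:
{"op": "apply_moves", "data": {"increments": [[1,0.5,1,0,0],[1,1.5,3,0,0],[1,2.5,4.5,0,0],[1,2.5,4.5,0,0],[1,1.5,2.9,0,0],[1,0,0,0,0],[1,2,-1,0,0],[1,3,-1.6,0,0],[1,3,-1.6,0,0],[1,3,-1.6,0,0]]}}

```text
t: 19.9
eef_pos: [482.6, 128.2, 111.8]
tcp_rot: [-0.031, 1.571, 1.673]
ft_force: [-0.6, 0.1, -2.0]
opening: 0.147
```

Request:
{"op": "apply_moves", "data": {"increments": [[1,3,-1.6,0,0],[1,3,-1.6,0,0],[1,2.6,-1.5,0,0],[1,2,-1,0,0],[1,0,0,0,0]]}}

```text
t: 20.4
eef_pos: [488.1, 128.9, 101.2]
tcp_rot: [1.34, 1.57, 3.044]
ft_force: [-0.6, 0.1, -1.9]
opening: 0.147
```

```bash
python3 chips.py
```

```text
t 20.4 case XY -185.9 -1.0 z 101.2 ft [-0.6  0.1 -1.9] m [-0.04  0.23  0.02] rot [1.34  1.57  3.044]
[(20, 43), (22, 40), (24, 38), (26, 35), (28, 35), (30, 37), (32, 42), (34, 45), (36, 49)]
[328.5 196.1] 215;[293.9 204.2] 73;[316.9 206.9] 43;[320.8 210. ] 210;[321.5 213.1] 243;[313.8 215.3] 517;[306.2 217.4] 196;[314.7 220.4] 253;[306.7 221. ] 266;[307.  224.2] 261;[294.1 227.1] 202;[298.6 229.6] 148;[294.4 233.1] 48;[301.4 233.1] 44;[306.3 233. ] 124;
25 [[305.6, 218.0], [306.0, 221.5], [306.4, 225.2], [313.0, 214.6], [313.5, 218.0], [314.1, 221.6], [320.4, 211.1], [321.1, 214.5], [321.8, 218.0]]
28 [[306.5, 216.7], [306.9, 220.1], [307.3, 223.7], [313.7, 212.8], [314.2, 216.3], [314.8, 219.8], [320.9, 209.0], [321.6, 212.4], [322.3, 215.8]]
```

Request:
{"op": "apply_moves", "data": {"increments": [[1,-1.8,0.9,0,0],[1,-1,-2,0,0],[1,-2,-3.7,0,0],[1,-3,-5.6,0,0],[1,-3,-5.7,0,0],[1,-3,-5.6,0,0],[1,-3,-5.6,0,0],[1,-2,-3.8,0,0],[1,-1,-1.8,0,0],[1,0,0,0,0]]}}

```text
t: 21.45
eef_pos: [520.8, 133.3, 121.4]
tcp_rot: [-1.018, 1.571, 0.686]
ft_force: [-0.4, -0.3, -1.9]
opening: 0.148
```

```bash
python3 chips.py
```

```text
t 21.45 case XY -152.9 -1.1 z 121.4 ft [-0.4 -0.3 -1.9] m [0.04 0.27 0.03] rot [-1.018  1.571  0.686]
[(20, 46), (22, 43), (24, 40), (26, 37), (28, 35), (30, 35), (32, 38), (34, 40), (36, 43)]
[342.2 188.2] 144;[333.1 202.4] 190;[333.9 205.4] 271;[325.8 206.2] 212;[326.9 210.3] 425;[318.6 210.3] 208;[319.2 213.2] 249;[320.  216.7] 288;[306.2 220.1] 211;[313.6 223.9] 1049;[331.7 225.1] 145;
25 [[317.7, 210.8], [318.4, 214.1], [319.0, 217.6], [325.2, 207.3], [325.9, 210.6], [326.7, 214.0], [332.6, 203.8], [333.5, 207.1], [334.5, 210.4]]
28 [[318.6, 209.4], [319.3, 212.7], [320.0, 216.2], [325.9, 205.5], [326.7, 208.8], [327.5, 212.2], [333.1, 201.7], [334.1, 204.9], [335.0, 208.2]]
```

Request:
{"op": "apply_moves", "data": {"increments": [[1,-1,-1.9,0,0],[1,-2,-3.7,0,0],[1,-3,-5.6,0,0],[1,-3,-5.6,0,0],[1,-3,-5.7,0,0],[1,-3,-5.6,0,0],[1,-3,-5.6,0,0],[1,-2,-3.8,0,0],[1,-1,-1.8,0,0],[1,0,0,0,0]]}}

```text
t: 22.5
eef_pos: [559.8, 138.5, 142.4]
tcp_rot: [-0.978, 1.571, 0.726]
ft_force: [-0.5, -0.9, -3.1]
opening: 0.147
```

Request:
{"op": "apply_moves", "data": {"increments": [[1,-1,-1.9,0,0],[1,-0.9,-1.7,0,0],[1,-0.5,-0.9,0,0],[1,0,0,0,0]]}}

```text
t: 22.9
eef_pos: [564.2, 139.1, 144.8]
tcp_rot: [-1.182, 1.571, 0.521]
ft_force: [0.3, -0.0, -2.3]
opening: 0.143
```

```bash
python3 chips.py; python3 -c "
from h import *
for i in range(3): cam('top'); cf()"
```

```text
t 22.9 case XY -109.1 -1.1 z 144.8 ft [ 0.3 -0.  -2.3] m [0.02 0.14 0.01] rot [-1.182  1.571  0.521]
[(20, 42), (22, 40), (24, 38), (26, 38), (28, 41), (30, 48), (32, 56), (34, 62), (36, 69)]
[336.8 179. ] 90;[348.8 182.5] 934;[322.9 184.7] 79;[359.9 184.7] 129;[339.9 188.2] 282;[358.1 191.8] 345;[335.3 191.3] 95;[344.6 192.4] 44;[350.1 195.1] 506;[342.  197.3] 186;[343.3 200.6] 298;[334.9 201.3] 232;[335.8 204.4] 285;[323.1 211.1] 195;[327.6 210.5] 45;[352.8 215.9] 469;
25 [[334.1, 202.0], [335.1, 205.3], [336.1, 208.6], [341.6, 198.5], [342.7, 201.7], [343.8, 205.0], [349.1, 195.0], [350.4, 198.1], [351.6, 201.3]]
28 [[335.0, 200.6], [336.0, 203.8], [337.0, 207.1], [342.4, 196.7], [343.5, 199.9], [344.6, 203.1], [349.7, 192.8], [350.9, 195.9], [352.2, 199.1]]
t 23.0 case XY -109.3 -1.1 z 144.7 ft [ 0.2  0.  -1.9] m [ 0.03  0.22 -0.  ] rot [0.208 1.571 1.911]
t 23.05 case XY -109.3 -1.1 z 144.7 ft [ 0.5 -0.6 -3.1] m [-0.03  0.23 -0.03] rot [0.692 1.571 2.396]
t 23.1 case XY -109.3 -1.1 z 144.7 ft [-0.5  0.1 -2. ] m [0.02 0.22 0.01] rot [0.601 1.571 2.304]
```

Request:
{"op": "apply_moves", "data": {"increments": [[1,-0.5,-0.9,0,0],[1,-0.5,-0.9,0,0],[1,-0.5,-0.9,0,0],[1,-0.5,-0.9,0,0],[1,0,0,0,0]]}}

```text
t: 23.6
eef_pos: [567.8, 139.6, 146.8]
tcp_rot: [-1.277, 1.57, 0.426]
ft_force: [-0.6, 0.8, -2.6]
opening: 0.151
```

Request:
{"op": "apply_moves", "data": {"increments": [[1,-0.5,-0.9,0,0],[1,0,0,0,0]]}}

```text
t: 23.8
eef_pos: [568.7, 139.7, 147.3]
tcp_rot: [-1.2, 1.571, 0.504]
ft_force: [0.3, 0.7, -2.2]
opening: 0.149
```

Request:
{"op": "apply_moves", "data": {"increments": [[1,-0.5,-0.9,0,0],[1,0,0,0,0]]}}

```text
t: 24.0
eef_pos: [569.6, 139.8, 147.8]
tcp_rot: [-1.264, 1.571, 0.44]
ft_force: [-1.2, -0.1, -2.6]
opening: 0.149
```

```bash
python3 -c "
from h import *
for i in range(4): cf(); cam('top')"
```

```text
t 24.0 case XY -103.7 -1.1 z 147.8 ft [-1.2 -0.1 -2.6] m [-0.    0.16  0.  ] rot [-1.264  1.571  0.44 ]
t 24.05 case XY -103.8 -1.0 z 147.7 ft [-0.  -0.6 -2.9] m [-0.    0.21 -0.01] rot [-0.265  1.571  1.439]
t 24.1 case XY -103.8 -1.1 z 147.7 ft [ 0.1 -0.1 -2.1] m [-0.03  0.21  0.02] rot [-0.38   1.571  1.323]
t 24.15 case XY -103.9 -1.1 z 147.7 ft [-0.9 -0.5 -2.5] m [0.02 0.17 0.01] rot [0.111 1.571 1.815]
```

Request:
{"op": "apply_moves", "data": {"increments": [[1,-0.5,-0.9,0,0],[1,0,0,0,0]]}}

```text
t: 24.4
eef_pos: [570.2, 140.0, 148.2]
tcp_rot: [1.353, 1.57, 3.056]
ft_force: [-0.3, -0.2, -2.2]
opening: 0.149
```

Request:
{"op": "apply_moves", "data": {"increments": [[1,-0.5,-0.9,0,0],[1,0,0,0,0]]}}

```text
t: 24.6
eef_pos: [570.4, 139.9, 148.3]
tcp_rot: [1.563, 1.569, -3.017]
ft_force: [-3.9, -1.2, -4.1]
opening: 0.143
```

```bash
python3 -c "
from h import *
for i in range(4): cf(); cam('top')"; python3 chips.py
```

```text
t 24.6 case XY -102.8 -1.1 z 148.3 ft [-3.9 -1.2 -4.1] m [-0.17  1.17  0.11] rot [ 1.563  1.569 -3.017]
t 24.65 case XY -102.8 -1.0 z 148.3 ft [-4.4 -0.6 -3.2] m [-0.19  1.29  0.15] rot [ 1.561  1.569 -3.018]
t 24.7 case XY -102.8 -1.1 z 148.3 ft [-4.6  0.2 -4.6] m [-0.19  1.31  0.11] rot [ 1.571  1.569 -3.009]
t 24.75 case XY -102.8 -1.0 z 148.3 ft [-5.9 -0.4 -4.3] m [-0.21  1.44  0.13] rot [ 1.537  1.569 -3.043]
t 24.8 case XY -102.7 -1.1 z 148.4 ft [-4.5 -0.3 -4.5] m [-0.17  1.45  0.13] rot [ 1.546  1.569 -3.033]
[(20, 44), (22, 41), (24, 39), (26, 38), (28, 42), (30, 49), (32, 57), (34, 64), (36, 72)]
[348.7 182.4] 971;[361.6 186.6] 409;[357.7 190.6] 566;[339.7 188.7] 214;[335.5 191.3] 74;[352.5 193.9] 536;[344.3 196.3] 220;[345.6 199.1] 309;[337.2 199.8] 178;[338.2 203.4] 247;[325.2 209.6] 244;[329.8 209.4] 41;[353.4 215.1] 270;
25 [[336.6, 200.7], [337.6, 203.9], [338.6, 207.2], [344.1, 197.2], [345.2, 200.3], [346.4, 203.6], [351.6, 193.7], [352.9, 196.7], [354.2, 199.9]]
28 [[337.5, 199.3], [338.5, 202.5], [339.5, 205.8], [344.8, 195.4], [346.0, 198.5], [347.1, 201.7], [352.2, 191.5], [353.4, 194.5], [354.8, 197.7]]
```

Request:
{"op": "apply_moves", "data": {"increments": [[1,0.8,1.4,0,0],[1,0,0,0,0],[1,1,-0.5,0,0],[1,1.5,-0.8,0,0],[1,1.5,-0.8,0,0],[1,1.5,-0.8,0,0],[1,1.2,-0.7,0,0],[1,1,-0.5,0,0],[1,0,0,0,0]]}}

```text
t: 25.75
eef_pos: [574.1, 140.4, 140.1]
tcp_rot: [-1.189, 1.571, 0.514]
ft_force: [-1.3, -0.6, -2.4]
opening: 0.147
```

```bash
python3 -c "
from h import *
for i in range(3): cf(); cam('top')"; python3 chips.py
```

```text
t 25.75 case XY -99.2 -1.1 z 140.1 ft [-1.3 -0.6 -2.4] m [-0.05  0.35  0.04] rot [-1.189  1.571  0.514]
t 25.8 case XY -99.2 -1.1 z 140.2 ft [-1.   0.4 -2.5] m [-0.    0.44  0.1 ] rot [-1.053  1.571  0.651]
t 25.85 case XY -99.3 -1.0 z 140.3 ft [-0.8  0.5 -1.5] m [-0.06  0.39  0.08] rot [-1.196  1.571  0.508]
t 25.9 case XY -99.3 -1.1 z 140.3 ft [-0.3  0.  -2.3] m [0.03 0.34 0.  ] rot [-1.18   1.571  0.524]
[(20, 47), (22, 45), (24, 43), (26, 42), (28, 45), (30, 52), (32, 62), (34, 69), (36, 76)]
[331.8 181. ] 195;[348.9 183.1] 707;[362.9 187.7] 534;[339.8 188.2] 318;[357.6 191.4] 604;[335.5 191.1] 111;[352.  193.4] 182;[353.5 196.3] 282;[345.7 199.3] 546;[338.  202.5] 120;[338.9 205. ] 92;[327.3 210.8] 238;[344.9 218.2] 57;
25 [[337.8, 203.5], [338.9, 206.7], [339.9, 210.1], [345.3, 200.0], [346.5, 203.2], [347.7, 206.5], [352.8, 196.5], [354.1, 199.6], [355.5, 202.9]]
28 [[338.8, 202.1], [339.8, 205.3], [340.9, 208.7], [346.1, 198.2], [347.2, 201.4], [348.4, 204.7], [353.4, 194.3], [354.7, 197.4], [356.1, 200.6]]
```

Request:
{"op": "apply_moves", "data": {"increments": [[1,0.7,-0.2,0,0],[1,0.7,0,0,0],[1,0,0,0,0],[1,0,0,0,0]]}}

```text
t: 26.35
eef_pos: [574.3, 140.4, 138.9]
tcp_rot: [-1.406, 1.57, 0.297]
ft_force: [-0.5, -0.2, -1.5]
opening: 0.144
```

```bash
python3 -c "
from h import *
for i in range(3): cf(); cam('top')"; python3 chips.py
```

```text
t 26.35 case XY -99.0 -1.1 z 138.9 ft [-0.5 -0.2 -1.5] m [0.03 0.07 0.03] rot [-1.406  1.57   0.297]
t 26.4 case XY -99.0 -1.1 z 139.0 ft [-0.4  0.1 -1.7] m [ 0.06  0.09 -0.02] rot [-1.371  1.57   0.332]
t 26.45 case XY -99.0 -1.1 z 138.9 ft [-0.2 -0.6 -2.4] m [-0.01  0.09 -0.02] rot [-1.351  1.57   0.352]
t 26.5 case XY -99.1 -1.1 z 138.9 ft [-0.   0.2 -1.5] m [-0.    0.13  0.05] rot [-1.362  1.571  0.341]
[(20, 48), (22, 46), (24, 44), (26, 44), (28, 47), (30, 54), (32, 63), (34, 71), (36, 79)]
[331.6 181.1] 170;[348.9 183.1] 702;[361.1 185.1] 169;[339.7 188.5] 242;[363.8 189.5] 285;[335.5 191.2] 99;[354.7 194.2] 75;[345.7 199.2] 170;[338.5 203.1] 217;[327.2 211. ] 237;[345.3 218.2] 43;
25 [[337.9, 204.0], [338.9, 207.3], [340.0, 210.6], [345.4, 200.5], [346.5, 203.7], [347.7, 207.0], [352.9, 197.0], [354.2, 200.1], [355.5, 203.4]]
28 [[338.8, 202.6], [339.9, 205.8], [340.9, 209.2], [346.1, 198.7], [347.3, 201.9], [348.5, 205.2], [353.5, 194.9], [354.8, 198.0], [356.1, 201.2]]
```

Request:
{"op": "apply_moves", "data": {"increments": [[1,0.5,0,0,0],[1,0.4,0,0,0],[1,0,0,0,0]]}}

```text
t: 26.85
eef_pos: [574.1, 140.4, 137.9]
tcp_rot: [-0.07, 1.571, 1.634]
ft_force: [-1.0, -0.1, -2.0]
opening: 0.148
```

```bash
cat > seatchk.py <<'E'
from h import *
s28,c28=np.sin(np.radians(28)),np.cos(np.radians(28))
def seatw(L):
    L=np.atleast_2d(L).astype(float); X,Y,Z=L[:,0]*c28-L[:,2]*s28,L[:,1],105+L[:,0]*s28+L[:,2]*c28
    c,s=np.cos(cs[2]),np.sin(cs[2]); return np.c_[cs[0]+c*X-s*Y,cs[1]+s*X+c*Y,Z]
for n in("side","top"):
    d=cam(n)
    P=[(i,j,10) for i in(-22,0,22) for j in(26,0,-26)]; q=proj(d,seatw(P)); u0,v0=(q.min(0)-8).astype(int); u1,v1=(q.max(0)+9).astype(int)
    G=cv2.resize(d["pixels"].min(2)[v0:v1,u0:u1],None,fx=6,fy=6,interpolation=cv2.INTER_CUBIC)
    m=(cv2.morphologyEx(G,cv2.MORPH_BLACKHAT,np.ones((35,35),np.uint8))>50).astype(np.uint8); k,l,s,c=cv2.connectedComponentsWithStats(m)
    C=[c[i]/6+[u0-.42,v0-.42] for i in range(1,k) if 30<s[i,4]<1500]
    print(n); 
    for p,L in zip(q,P):
        b=min(C,key=lambda c:np.hypot(*(c-p))) if C else p; print("  ",L[:2],p.round(1),"obs",b.round(1),"d",(b-p).round(1))
E
python3 seatchk.py; python3 -c "
from h import *
for i in range(2): cf(); cam('top')"
```

```text
side
   (-22, 26) [338.4 202.2] obs [338.5 203. ] d [0.1 0.8]
   (-22, 0) [339.4 205.5] obs [338.5 203. ] d [-1.  -2.5]
   (-22, -26) [340.5 208.8] obs [338.5 203. ] d [-2.  -5.8]
   (0, 26) [345.7 198.4] obs [345.8 199.3] d [0.1 1. ]
   (0, 0) [346.9 201.5] obs [345.8 199.3] d [-1.1 -2.2]
   (0, -26) [348.1 204.8] obs [345.8 199.3] d [-2.3 -5.5]
   (22, 26) [353.  194.5] obs [354.4 194.4] d [ 1.4 -0.1]
   (22, 0) [354.3 197.6] obs [354.4 194.4] d [ 0.1 -3.2]
   (22, -26) [355.7 200.8] obs [354.4 194.4] d [-1.2 -6.4]
top
   (-22, 26) [250.9 235.4] obs [249.9 225.6] d [-1.1 -9.9]
   (-22, 0) [261.6 234.2] obs [260.5 224.5] d [-1.  -9.7]
   (-22, -26) [272.2 233. ] obs [260.5 224.5] d [-11.7  -8.5]
   (0, 26) [249.6 226.9] obs [249.9 225.6] d [ 0.3 -1.4]
   (0, 0) [260.3 225.7] obs [260.5 224.5] d [ 0.2 -1.2]
   (0, -26) [270.9 224.5] obs [269.6 215. ] d [-1.3 -9.5]
   (22, 26) [248.2 218.3] obs [248.2 217.5] d [-0.1 -0.9]
   (22, 0) [259.  217.1] obs [258.9 216.3] d [-0.1 -0.9]
   (22, -26) [269.7 215.9] obs [269.6 215. ] d [-0.1 -0.9]
t 26.95 case XY -99.1 -1.1 z 137.9 ft [ 0.3 -0.3 -1.6] m [ 0.03  0.12 -0.  ] rot [-0.628  1.571  1.076]
t 27.0 case XY -99.1 -1.1 z 138.0 ft [-1.1 -0.4 -0.6] m [-0.02  0.12 -0.04] rot [-0.812  1.571  0.892]
```

Request:
{"op": "apply_moves", "data": {"increments": [[1,1,1.9,0,0],[1,1.5,2.8,0,0],[1,1.5,2.8,0,0],[1,0,0,0,0]]}}

```text
t: 27.45
eef_pos: [566.1, 139.4, 133.7]
tcp_rot: [1.466, 1.57, -3.113]
ft_force: [0.3, -0.1, -1.6]
opening: 0.148
```

```bash
python3 seatchk.py | grep -v "8.5\|9.[0-9]\]"; python3 chips.py | head -2;  python3 -c "
from h import *
for i in range(3): cf(); cam('top')"
```

```text
side
   (-22, 26) [338.4 202.2] obs [338.4 202.9] d [0.  0.7]
   (-22, 0) [339.4 205.5] obs [338.4 202.9] d [-1.  -2.5]
   (-22, -26) [340.5 208.8] obs [338.4 202.9] d [-2.1 -5.9]
   (22, 26) [353.  194.5] obs [354.6 194.3] d [ 1.6 -0.2]
   (22, 0) [354.3 197.6] obs [354.6 194.3] d [ 0.3 -3.3]
   (22, -26) [355.7 200.8] obs [354.6 194.3] d [-1.1 -6.5]
top
   (-22, 26) [250.9 235.4] obs [249.6 226.5] d [-1.3 -9. ]
   (-22, 0) [261.6 234.2] obs [260.3 225.3] d [-1.2 -8.9]
   (-22, -26) [272.2 233. ] obs [271.1 224.4] d [-1.  -8.6]
   (0, 26) [249.6 226.9] obs [249.6 226.5] d [ 0.  -0.5]
   (0, 0) [260.3 225.7] obs [260.3 225.3] d [ 0.1 -0.4]
   (0, -26) [270.9 224.5] obs [271.1 224.4] d [ 0.2 -0.1]
   (22, 26) [248.2 218.3] obs [248.2 217.5] d [-0.1 -0.9]
   (22, 0) [259.  217.1] obs [258.9 216.3] d [-0.1 -0.9]
   (22, -26) [269.7 215.9] obs [269.6 215. ] d [-0.1 -0.9]
t 27.55 case XY -106.7 -1.1 z 134.0 ft [-0.2 -0.1 -1.9] m [0.06 0.12 0.  ] rot [-0.888  1.571  0.815]
[(20, 42), (22, 42), (24, 41), (26, 42), (28, 45), (30, 52), (32, 62), (34, 69), (36, 75)]
t 27.6 case XY -106.6 -1.1 z 134.0 ft [-0.3 -0.2 -0.9] m [0.07 0.12 0.03] rot [-1.181  1.571  0.522]
t 27.65 case XY -106.5 -1.1 z 134.0 ft [ 0.2  0.8 -1.6] m [-0.    0.08 -0.06] rot [-1.317  1.571  0.386]
t 27.7 case XY -106.5 -1.1 z 134.0 ft [-0.4  0.6 -0.9] m [ 0.01  0.11 -0.02] rot [-1.43   1.571  0.274]
```

Request:
{"op": "apply_moves", "data": {"increments": [[1,2.5,4.7,0,0],[1,3.5,6.6,0,0],[1,4.5,8.4,0,0],[1,4.5,8.5,0,0],[1,4.5,8.5,0,0],[1,4.5,8.4,0,0],[1,4.5,8.5,0,0],[1,4.5,8.4,0,0],[1,4.5,8.5,0,0],[1,0,0,0,0]]}}

```text
t: 28.75
eef_pos: [495.4, 130.0, 95.9]
tcp_rot: [1.503, 1.569, -3.077]
ft_force: [0.0, 0.7, -1.6]
opening: 0.144
```

```bash
python3 seatchk.py | grep -v "8.5\|9.[0-9]\]"; python3 chips.py | head -2
```

```text
side
   (-22, 26) [338.4 202.2] obs [338.4 202.9] d [0.  0.7]
   (-22, 0) [339.4 205.5] obs [338.4 202.9] d [-1.  -2.5]
   (-22, -26) [340.5 208.8] obs [338.4 202.9] d [-2.  -5.9]
   (22, 26) [353.  194.5] obs [354.5 194.3] d [ 1.5 -0.2]
   (22, 0) [354.3 197.6] obs [354.5 194.3] d [ 0.2 -3.3]
   (22, -26) [355.7 200.8] obs [354.5 194.3] d [-1.2 -6.5]
top
   (-22, 26) [250.9 235.4] obs [251. 235.] d [ 0.  -0.4]
   (-22, 0) [261.6 234.2] obs [261.6 233.7] d [ 0.1 -0.5]
   (-22, -26) [272.2 233. ] obs [272.2 232.5] d [ 0.  -0.5]
   (0, 26) [249.6 226.9] obs [249.6 226.5] d [ 0.  -0.5]
   (0, 0) [260.3 225.7] obs [260.3 225.3] d [ 0.1 -0.4]
   (0, -26) [270.9 224.5] obs [271. 224.] d [ 0.1 -0.4]
   (22, 26) [248.2 218.3] obs [248.2 217.5] d [-0.1 -0.9]
   (22, 0) [259.  217.1] obs [258.9 216.3] d [-0.1 -0.8]
   (22, -26) [269.7 215.9] obs [269.6 215. ] d [-0.1 -0.9]
t 28.85 case XY -177.0 -1.0 z 96.5 ft [-0.1 -0.1 -1.4] m [-0.    0.1   0.01] rot [-1.363  1.57   0.34 ]
[(20, 45), (22, 42), (24, 39), (26, 36), (28, 35), (30, 38), (32, 42), (34, 45), (36, 49)]
```

Request:
{"op": "apply_moves", "data": {"increments": [[1,-4,2,0,0],[1,-8,4,0,0],[1,-12,6,0,0],[1,-14,8,0,0],[1,-12,6,0,0],[1,-5,3,-8,0],[1,0,0,-20,0],[1,0,0,-28,0],[1,0,0,-28,0],[1,0,0,-20,0]]}}

```text
t: 29.9
eef_pos: [481.9, 21.3, 151.7]
tcp_rot: [-1.924, 1.57, -0.221]
ft_force: [-0.3, -0.3, -0.9]
opening: 0.145
```

Request:
{"op": "apply_moves", "data": {"increments": [[1,0,0,-10,0],[1,15,0,0,0],[1,20,0,0,0],[1,20,0,0,0],[1,10,0,0,0],[1,4,0,0,0],[1,0,0,0,0]]}}

```text
t: 30.6
eef_pos: [483.1, 13.3, 82.4]
tcp_rot: [1.045, 1.57, 2.748]
ft_force: [0.2, 0.4, -2.0]
opening: 0.143
```

```bash
python3 -c "
from h import *
to([463,16,76])"; python3 chips.py|head -2
```

```text
t 30.6 pos [483.1  13.3  82.4] yaw(blade) 7.61 ft [ 0.2  0.4 -2. ] tool delta [ 6.4 19.6  5.3]
t 30.6 case XY -206.2 -114.9 z 82.4 ft [ 0.2  0.4 -2. ] m [0.02 0.08 0.03] rot [1.045 1.57  2.748]
[(20, 48), (22, 45), (24, 41), (26, 37), (28, 35), (30, 38), (32, 44), (34, 49), (36, 54)]
```

Request:
{"op": "apply_moves", "data": {"increments": [[1,3,0,0,0],[1,2,0,0,0],[1,1,0,0,0],[1,1,0,0,0],[1,0,0,0,0]]}}

```text
t: 31.15
eef_pos: [483.1, 13.3, 75.4]
tcp_rot: [0.206, 1.571, 1.909]
ft_force: [-0.1, 0.2, -2.0]
opening: 0.147
```

Request:
{"op": "apply_moves", "data": {"increments": [[1,1,0,0,0],[1,0.5,0,0,0],[1,0,0,0,0]]}}

```text
t: 31.45
eef_pos: [483.1, 13.3, 73.9]
tcp_rot: [0.141, 1.571, 1.844]
ft_force: [-0.7, 0.2, -1.1]
opening: 0.143
```

Request:
{"op": "apply_moves", "data": {"increments": [[1,0.5,-1,0,0],[1,0.5,-2,0,0],[1,0,-1,0,0]]}}

```text
t: 31.75
eef_pos: [487.3, 13.8, 72.9]
tcp_rot: [-1.253, 1.571, 0.451]
ft_force: [-0.2, 0.4, -0.9]
opening: 0.145
```

```bash
python3 chips.py|head -2
```

```text
t 31.75 case XY -201.9 -115.0 z 72.9 ft [-0.2  0.4 -0.9] m [0.07 0.11 0.07] rot [-1.253  1.571  0.451]
[(20, 48), (22, 45), (24, 41), (26, 38), (28, 36), (30, 38), (32, 43), (34, 48), (36, 53)]
```

Request:
{"op": "apply_moves", "data": {"increments": [[1,0.7,-1,0,0],[1,0.7,-1,0,0],[1,0,0,0,0]]}}

```text
t: 32.1
eef_pos: [488.6, 14.1, 71.8]
tcp_rot: [1.405, 1.57, 3.109]
ft_force: [-3.8, -1.0, 6.0]
opening: 0.143
```

Request:
{"op": "apply_moves", "data": {"increments": [[1,0.7,-2,0,0],[1,0.3,-2,0,0],[1,0,0,0,0]]}}

```text
t: 32.4
eef_pos: [492.1, 14.5, 71.5]
tcp_rot: [1.477, 1.569, -3.103]
ft_force: [-8.7, -2.2, 20.5]
opening: 0.146
```

```bash
python3 chips.py|head -2
```

```text
t 32.4 case XY -197.1 -115.0 z 71.5 ft [-8.7 -2.2 20.5] m [-0.47  1.92 -0.01] rot [ 1.477  1.569 -3.103]
[(20, 45), (22, 41), (24, 38), (26, 37), (28, 41), (30, 47), (32, 52), (34, 56), (36, 63)]
```

Request:
{"op": "apply_moves", "data": {"increments": [[1,-0.3,-2,0,0],[1,-0.4,-2.5,0,0],[1,-0.4,-2.5,0,0],[1,0,0,0,0]]}}

```text
t: 32.85
eef_pos: [499.8, 15.5, 71.8]
tcp_rot: [1.19, 1.57, 2.894]
ft_force: [-3.3, -0.2, 6.4]
opening: 0.147
```

```bash
sed -i 's/range(20,37,2)/range(2,37,2)/' chips.py; python3 chips.py|head -2
```

```text
t 32.85 case XY -189.3 -115.0 z 71.8 ft [-3.3 -0.2  6.4] m [-0.03  0.73  0.01] rot [1.19  1.57  2.894]
[(2, 67), (4, 66), (6, 64), (8, 62), (10, 58), (12, 54), (14, 50), (16, 47), (18, 44), (20, 40), (22, 38), (24, 40), (26, 46), (28, 51), (30, 55), (32, 60), (34, 66), (36, 72)]
```

Request:
{"op": "apply_moves", "data": {"increments": [[1,0.5,-1,0,0],[1,0.3,-3,0,0],[1,0,-3,0,0],[1,-0.2,-2,0,0],[1,0,0,0,0]]}}

```text
t: 33.4
eef_pos: [508.1, 16.7, 71.4]
tcp_rot: [1.44, 1.569, -3.14]
ft_force: [-6.0, -1.6, 11.2]
opening: 0.145
```

```bash
python3 chips.py|head -2
```

```text
t 33.4 case XY -180.9 -115.0 z 71.4 ft [-6.  -1.6 11.2] m [-0.3   1.54  0.01] rot [ 1.44   1.569 -3.14 ]
[(2, 61), (4, 60), (6, 56), (8, 52), (10, 50), (12, 50), (14, 47), (16, 44), (18, 47), (20, 53), (22, 59), (24, 63), (26, 67), (28, 73), (30, 79), (32, 84), (34, 88), (36, 93)]
```

Request:
{"op": "apply_moves", "data": {"increments": [[1,0,-3,0,0],[1,0,-3,0,0],[1,0,-3,0,0],[1,0,0,0,0]]}}

```text
t: 33.85
eef_pos: [517.2, 18.0, 71.1]
tcp_rot: [1.323, 1.569, 3.026]
ft_force: [-4.8, -0.3, 7.5]
opening: 0.145
```

```bash
python3 chips.py|head -2
```

```text
t 33.85 case XY -171.8 -114.9 z 71.1 ft [-4.8 -0.3  7.5] m [-0.04  1.16  0.01] rot [1.323 1.569 3.026]
[(2, 51), (4, 48), (6, 47), (8, 45), (10, 43), (12, 44), (14, 48), (16, 55), (18, 61), (20, 65), (22, 69), (24, 76), (26, 83), (28, 89), (30, 94), (32, 99), (34, 102), (36, 105)]
```

Request:
{"op": "apply_moves", "data": {"increments": [[1,0.2,-3,0,0],[1,0.4,-3,0,0],[1,0.5,-3,0,0],[1,0.6,-3,0,0],[1,0,0,0,0]]}}

```text
t: 34.4
eef_pos: [529.3, 19.6, 69.5]
tcp_rot: [1.293, 1.57, 2.997]
ft_force: [-3.1, 0.0, 8.3]
opening: 0.146
```

```bash
sed -i 's/range(2,37,2)/range(-8,21,2)/' chips.py; python3 chips.py|head -2
```

```text
t 34.4 case XY -159.6 -114.9 z 69.5 ft [-3.1  0.   8.3] m [0.03 1.12 0.01] rot [1.293 1.57  2.997]
[(-8, 44), (-6, 43), (-4, 41), (-2, 42), (0, 44), (2, 46), (4, 51), (6, 59), (8, 66), (10, 71), (12, 75), (14, 81), (16, 89), (18, 97), (20, 102)]
```

Request:
{"op": "apply_moves", "data": {"increments": [[1,0.5,-1.5,0,0],[1,0.5,-1.5,0,0],[1,0,0,0,0]]}}

```text
t: 34.75
eef_pos: [532.4, 20.0, 68.8]
tcp_rot: [1.185, 1.57, 2.888]
ft_force: [-4.4, 1.1, 10.5]
opening: 0.142
```

```bash
python3 chips.py|head -2
python3 - <<'E'
from tilt import *
# blade outline in top view: tip & heel heights via side view of near edge
d=cam("side"); g=d["pixels"].max(2).astype(int)
for th in(0,3): print(th,proj(d,lif(th,[(79.5,-30,0),(0,-30,0),(-46,-15,0)],zg=77.5)).round(1).tolist())
q=proj(d,lif(0,[(75,-30,0),(40,-30,0),(8,-30,0)],zg=77.5))
for u,v in q: print(int(round(u)),int(v)-9,g[int(v)-9:int(v)+8,int(round(u))])
E
```

```text
t 34.75 case XY -156.5 -114.9 z 68.8 ft [-4.4  1.1 10.5] m [0.05 1.25 0.02] rot [1.185 1.57  2.888]
[(-8, 42), (-6, 42), (-4, 44), (-2, 46), (0, 49), (2, 55), (4, 64), (6, 70), (8, 75), (10, 79), (12, 86), (14, 96), (16, 103), (18, 107), (20, 110)]
0 [[334.4, 266.1], [301.6, 267.3], [282.5, 265.2]]
3 [[336.0, 264.0], [303.2, 266.7], [284.1, 265.5]]
333 257 [230 235 237 218 155  99  84  86  85  74  74  80  85  88  87  86  84]
318 257 [232 232 232 233 236 221 153  67  39  39  50  75  86  84  90  89  87]
305 258 [233 233 234 232 233 236 218 147  63  37  53  78  89  98  90  97  93]
```

Request:
{"op": "apply_moves", "data": {"increments": [[1,0.3,-3,0,0],[1,0.5,-3,0,0],[1,0.5,-3,0,0],[1,0,0,0,0]]}}

```text
t: 35.25
eef_pos: [541.1, 21.1, 67.0]
tcp_rot: [1.337, 1.569, 3.041]
ft_force: [-3.1, -1.1, 5.8]
opening: 0.143
```

```bash
cat > edge.py <<'E'
from tilt import *
d=cam("side"); g=d["pixels"].max(2).astype(float); cf()
tip=proj(d,lif(0,[(79.5,-30,0)],zg=77.5))[0]; pts=[]
for u in range(int(tip[0])-26,int(tip[0])-3,2):
    v0=int(tip[1])-14; col=g[v0:v0+20,u]; k=np.argmax((col[:-1]>=160)&(col[1:]<160)); pts.append((u,v0+k+(col[k]-160)/(col[k]-col[k+1])))
pts=np.array(pts); ok=np.abs(pts[:,1]-np.median(pts[:,1]))<6; p=np.polyfit(*pts[ok].T,1); print(pts[::4].round(1).tolist(),"slope",p[0].round(3),"flat slope",np.diff(proj(d,lif(0,[(0,-30,0),(79.5,-30,0)],zg=77.5)),axis=0)[0])
E
python3 edge.py
```

```text
t 35.3 case XY -147.7 -114.9 z 67.0 ft [-4.1  0.5  5.6] m [-0.02  1.02 -0.02] rot [1.336 1.569 3.04 ]
[[311.0, 265.8], [319.0, 265.1], [327.0, 264.4]] slope -0.086 flat slope [32.74679796 -1.15777636]
```

Request:
{"op": "apply_moves", "data": {"increments": [[1,0.4,-2,0,0],[1,0.5,-2,0,0],[1,0.5,-2,0,0],[1,0,0,0,0]]}}

```text
t: 35.7
eef_pos: [546.9, 21.9, 65.6]
tcp_rot: [1.358, 1.569, 3.062]
ft_force: [-3.1, -0.7, 5.5]
opening: 0.145
```

```bash
python3 edge.py
```

```text
t 35.75 case XY -141.9 -114.9 z 65.6 ft [-4.5 -0.7  4.6] m [-0.13  1.18 -0.03] rot [1.35  1.569 3.053]
[[314.0, 267.0], [322.0, 266.5], [330.0, 266.1]] slope -0.075 flat slope [32.70850407 -1.15900326]
```

Request:
{"op": "apply_moves", "data": {"increments": [[1,0.5,-2,0,0],[1,0.6,-2,0,0],[1,0.6,-2,0,0],[1,0,0,0,0]]}}

```text
t: 36.15
eef_pos: [551.2, 22.6, 65.0]
tcp_rot: [1.443, 1.566, -3.136]
ft_force: [-17.5, -2.5, 26.5]
opening: 0.143
```

```bash
python3 edge.py
```

```text
t 36.2 case XY -137.5 -114.8 z 65.0 ft [-17.4  -2.2  25.5] m [-0.55  3.04 -0.01] rot [ 1.446  1.566 -3.133]
[[316.0, 267.1], [324.0, 266.8], [332.0, 266.6]] slope -0.036 flat slope [32.68292148 -1.15896306]
```

Request:
{"op": "apply_moves", "data": {"increments": [[1,-0.5,0.8,0,0],[1,-0.3,0.6,0,0],[1,0,0,0,0],[0,0,0,0,0],[0,0,0,0,0],[0,0,0,0,0],[0,0,0,0,0],[0,0,0,0,0],[0,0,0,0,0],[0,0,0,0,0]]}}

```text
t: 37.2
eef_pos: [552.1, 22.5, 64.7]
tcp_rot: [-0.76, 1.571, 0.943]
ft_force: [0.2, 0.1, 0.3]
opening: 0.676
```

```bash
python3 edge.py; python3 -c "
from h import *
print(status.state()['opening'])"
```

```text
t 37.25 case XY -136.6 -115.0 z 64.7 ft [-0.1  0.3  0.1] m [ 0.06  0.01 -0.01] rot [-0.761  1.571  0.942]
[[316.0, 267.1], [324.0, 266.8], [332.0, 266.6]] slope -0.038 flat slope [32.6819866  -1.15963707]
0.7202344508622152
```

Request:
{"op": "apply_moves", "data": {"increments": [[0,0,0,0,0],[0,0,0,0,0],[0,-10,0,0,0],[0,-20,0,0,0],[0,-25,0,0,0],[0,-25,0,0,0],[0,-25,0,0,0],[0,-25,0,0,0],[0,-20,0,0,0],[0,0,0,0,0]]}}

```text
t: 38.25
eef_pos: [552.9, 22.5, 217.9]
tcp_rot: [-1.762, 1.566, -0.058]
ft_force: [-0.3, -0.5, 0.6]
opening: 1.0
```

```bash
python3 seatchk.py
python3 - <<'E'
from h import *
d=cam("side"); g=d["pixels"].max(2).astype(float)
for u in (308,316,324,332): 
    col=g[255:275,u]; print(u,[255+i for i in range(19) if (col[i]>160)!=(col[i+1]>160)],end=" ")
# bystanders: compare with first images
for n in("side","top"):
    a=cv2.imread(f"pics/{n}0.png").astype(int); b=cam(n)["pixels"][:,:,::-1].astype(int)
    m=(np.abs(a-b).max(2)>60).astype(np.uint8); m=cv2.morphologyEx(m,cv2.MORPH_OPEN,np.ones((2,2))); k,l,s,c=cv2.connectedComponentsWithStats(m)
    print(n,[s[i].tolist() for i in range(1,k) if s[i,4]>12])
print(status.state()["opening"],status.state()["ft_force"])
E
```

```text
side
   (-22, 26) [338.4 202.2] obs [338.5 203. ] d [0.1 0.7]
   (-22, 0) [339.4 205.5] obs [338.5 203. ] d [-0.9 -2.5]
   (-22, -26) [340.5 208.8] obs [338.5 203. ] d [-2.  -5.8]
   (0, 26) [345.7 198.4] obs [345.8 199.3] d [0.1 0.9]
   (0, 0) [346.9 201.5] obs [345.8 199.3] d [-1.1 -2.2]
   (0, -26) [348.1 204.8] obs [345.8 199.3] d [-2.3 -5.5]
   (22, 26) [353.  194.5] obs [354.6 194.3] d [ 1.6 -0.2]
   (22, 0) [354.3 197.6] obs [354.6 194.3] d [ 0.3 -3.3]
   (22, -26) [355.7 200.8] obs [354.6 194.3] d [-1.1 -6.5]
top
   (-22, 26) [250.9 235.4] obs [251. 235.] d [ 0.  -0.4]
   (-22, 0) [261.6 234.2] obs [261.6 233.7] d [ 0.1 -0.5]
   (-22, -26) [272.2 233. ] obs [270.9 232.7] d [-1.3 -0.3]
   (0, 26) [249.6 226.9] obs [249.6 226.5] d [ 0.1 -0.5]
   (0, 0) [260.3 225.7] obs [260.3 225.3] d [ 0.1 -0.4]
   (0, -26) [270.9 224.5] obs [271. 224.] d [ 0.1 -0.5]
   (22, 26) [248.2 218.3] obs [248.2 217.5] d [-0.1 -0.9]
   (22, 0) [259.  217.1] obs [258.9 216.3] d [-0.1 -0.9]
   (22, -26) [269.7 215.9] obs [269.6 215. ] d [-0.1 -0.9]
308 [256, 267] 316 [255, 267] 324 [255, 266] 332 [255, 
[... 488 characters left out ...]
9, 48, 29, 1083]]
top [[370, 202, 42, 37, 1176], [269, 215, 5, 4, 19], [247, 217, 5, 5, 20], [258, 216, 5, 4, 16], [270, 223, 5, 5, 23], [259, 224, 6, 5, 25], [248, 226, 6, 4, 24], [271, 230, 58, 35, 606], [260, 233, 6, 4, 23], [250, 234, 5, 5, 22], [271, 251, 10, 7, 58], [342, 267, 13, 14, 116], [301, 271, 28, 52, 969], [266, 292, 7, 5, 31], [330, 300, 6, 5, 23], [134, 376, 251, 104, 6286], [318, 378, 14, 21, 238], [312, 380, 5, 5, 21], [302, 385, 5, 9, 29], [258, 387, 5, 6, 17], [279, 399, 8, 3, 19], [289, 400, 16, 2, 32], [324, 412, 5, 6, 25], [258, 420, 3, 9, 25], [11, 436, 8, 6, 34], [0, 440, 64, 40, 2032], [296, 468, 37, 12, 326]]
1.000071617414377 [-0.79517182 -0.41564671 -0.8636541 ]
```

```bash
python3 -c "
from cell import env
print(env.job_done())"
```

```text
the job is handed in; nothing more can be done
None
```

The carrier is seated in the case, the lifter is lying flat on the desk, and I handed the job in at about t = 38 s.

**What I did:** I gripped the handle, slid the blade under the carrier and lifted it. The tool only ever points straight down, so I tilted the lifter 28° by pressing its blade tip on the case floor until the handle turned in the grip. I then slid the carrier over the lips to the end stop, which it touched with about 5 N. After that I backed off 1.5 mm, lowered it onto the floor and drew the blade out. Finally I brought the lifter back level by pressing its tang on the desk, released it and raised the arm clear.

**Last checks:**
- **Carrier:** measured on its chips, it lies at the seat's slope, about 1–2 mm toward the end stop and sideways within about 0.3 mm. It did not shift as the blade came out. In the final look, one of the nine chips was off by about 1.3 px in the top view. In the side view only the far column of chips could be checked.
- **Lifter:** its blade edge matches a flat pose. It was set down about 90 mm further forward than where it started.
- **Forces:** the highest reading I saw was about 33 N at the wrist, while levelling the lifter on the desk.
- **Other objects:** comparing before and after pictures showed no clear sign that anything else moved. Some small differences near the arm, which I took for the arm and shadows, were not viewed up close.

**What went wrong on the way:** at the first tilt the carrier's front edge rested on top of the case flanges instead of under them. I saw this in the images, lifted the carrier back onto the blade, retreated and went in again cleanly. During the levelling the handle also seems to have slipped several millimetres in the grip, and the tang slid on the desk.

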